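# Tighten the clamp nut between the fixture's cheeks with short wrench strokes

## Task

Tighten the hexagon nut of the plate-clamping fixture clockwise until it comes up fully tight at its stop, using the open-ended wrench whose jaws fit it. The fixture's cheeks allow only a short swing, so lift the wrench off and reseat it for each stroke. At the end lay the wrench flat on the desk, and leave the other wrench and the things lying about where they are; do not turn the nut with the fingers.

Things in the scene. Friction and masses are not known exactly. Their poses are not given: they have to be found in the camera images.
- fixture: Plate-clamping fixture, fixed to the desk. Origin on the desk below the nut axis, z up; its open -x side roughly faces the robot. Base 88 mm wide (y), from 70 mm in front of the nut axis (-x) to 45 mm behind it, 18 mm high; the copper plate and dowels on its front part reach 21 mm.
- bay (a point): Fixed point on the nut axis at the top of the cheeks, 72 mm over the desk; axes as the fixture's. The two upright cheeks have inner faces at y = +-36 mm (8 mm thick) from 24 mm in front of the axis (-x) to the back wall, 36 mm behind it. They let a wrench handle that is on the nut swing 47 degrees to either side of the fixture's -x direction, no more.
- strap: Steel clamp strap, 22 mm wide, that carries the nut and sinks onto the plate as the nut tightens; it reaches 56 mm forward (-x) of the nut axis, its top (38 mm over the desk at most) below the seated wrench. Origin on the nut axis at its underside.
- nut_seat (a point): On the nut axis at the top of its flange (33 mm across), where a seated wrench's underside rests; about 40 mm over the desk, sinks 1.2 mm per rad. Above it: hexagon 24 mm across flats, 13 mm high, then a 4 mm cone, 24 to 18 mm across. z up; turns with the nut; x is parallel to one pair of flats (others at +-60 degrees), so is a seated handle, give or take 10 degrees of play.
- clamp_nut (a joint): Turn of the nut in rad: grows clockwise seen from above (tightening), 0 = loosest, 2.9 = hard stop, strap tight on the plate. It starts between 0 and 1.6, stays where it is left and takes about 0.2 N m to turn.
- wide_wrench_grip (a point): Middle of the handle (half-way up) of the wrench that FITS the nut; open-ended steel wrench, about 140 mm long and 12 mm thick everywhere, lying flat on the desk; parallel straight handle 13 mm wide, jaw opening 26 mm. x points along the handle to the jaws, z up; the handle reaches 40 mm behind this point (-x) and 50 mm ahead of it. Head 46 mm wide. Mass about 0.12 kg.
- wide_wrench_jaw (a point): Centre of the jaw opening (half-way up) of the wrench that fits, 85 mm ahead of its grip point along x; the nut's axis belongs here. The opening is 26 mm wide, its floor 15 mm behind this point, its mouth open 15 mm ahead of it (+x). z up, 6 mm above the wrench's underside.
- narrow_wrench_grip (a point): Middle of the handle (half-way up) of the other wrench, too small for the nut; open-ended steel wrench, about 140 mm long and 12 mm thick everywhere, lying flat on the desk; parallel straight handle 13 mm wide, jaw opening 17 mm. Head 35 mm wide. Leave it where it lies.
- tin_brass: Bystander, loose: round tin, pale brass coloured, 46 mm across, 17 mm high; origin at the centre of its underside. Not to be pushed about.
- white_eraser: Bystander, loose: eraser, 23 x 45 x 13 mm; origin at the centre of its underside. Not to be pushed about.
- tin_grey: Bystander, loose: round grey tin, 54 mm across, 19 mm high; origin at the centre of its underside. Not to be pushed about.
- graver: Bystander, loose: square steel graver blank, 11 x 89 x 8 mm, long side along its y; origin at the centre of its underside. Not to be pushed about.
- weight: Bystander, loose: turned brass weight with a knob, 28 mm across, 31 mm high; origin at the centre of its underside. Not to be pushed about.
- jar_tin: Bystander, loose: small round tin with a black lid, 40 mm across, 23 mm high; origin at the centre of its underside. Not to be pushed about.
- wide_wrench: The fitting wrench as a whole: origin at the underside, 40 mm ahead of its grip point (45 mm behind the jaw centre); x to the jaws, z up.

How it is judged (in metres and radians):
On the way, in this order (a step that is already met when the one before it is completed fails the run):
1. the fitting wrench is seated on the nut (horizontal distance between wide_wrench_jaw and nut_seat below 0.01 m and z of wide_wrench_jaw in the frame of nut_seat below 0.013 m), for 0.1 s.
2. the nut is tight (value of joint clamp_nut above 2.78 rad), for 0.2 s.
At the end, for the whole second after the job is handed in: The nut is within 0.12 rad (7 degrees) of its stop, and the fitting wrench lies flat on the desk at rest (middle of handle and of jaws both less than 12 mm above the desk) (value of joint clamp_nut above 2.78 rad and height (world z) of each of wide_wrench_grip, wide_wrench_jaw below 0.012 m and linear speed of wide_wrench below 0.02 m/s); the robot touches nothing.
It fails at once if the fingers push on the nut or its strap (over 2 N) (contact force between the fingers and strap above 2 N).
It fails at once if the other wrench is moved by more than 30 mm (distance of narrow_wrench_grip from where it was at the start of the episode above 0.03 m).
It fails at once if a bystander is moved by more than 30 mm (distance of any of tin_brass, white_eraser, tin_grey, graver, weight, jar_tin from where it was at the start of the episode above 0.03 m).
It also fails if it takes over 72 s, if anything falls off the work surface, if the arm or the gripper's body presses on something with over 40 N, if the wrist force passes 120 N, or if a joint passes its speed limit or range.

## Robot

A 7-joint arm with a two-finger parallel gripper is mounted at the origin on a cart in front of the work surface, level with it; the furniture and walls round the work are solid. World frame = base frame: x ahead of the robot, y to its left, z up, the work surface at z = 0. Lengths are in mm, angles in degrees, forces in N, time in s.
With the tool pointing down it reaches from about 400 to 850 mm from the base axis. Payload 4.5 kg.
Tool frame: the origin (TCP) lies between the finger pads; the fingertips stand robot.nose_length ahead of it and the grasp point (between the pads) is the TCP (robot.nose_length is the distance from the TCP to the fingertips, in mm); z points along the fingers, y is the line along which they close (so a half turn about z gives the same grasp; the last joint's range is limited). The gripper opens to 88 mm and grips with 3 to 60 N. Pads are 18 mm wide; open, the fingers measure 123 mm over their backs; the gripper's body (75 mm by 187 mm) begins 45 mm behind the grasp point.
Start: joints at [-68.595, 39.483, -11.15, 89.685, 9.013, 51.709, -12.324], TCP at [208.293, 589.293, 257.743] pointing down, gripper open.
Joint ranges: [-172.22, 172.22], [-26.19, 119.32], [-84.43, 86.54], [7.71, 146.69], [-57.33, 237.33], [2.42, 119.75], [-152.13, 152.13]. Speed limits (degrees/s): [147.25, 147.25, 180, 180, 180, 180, 180].

## Interface

Orientations are given as [roll, pitch, yaw] about the fixed x, y, z axes, in that order (R = Rz(yaw) Ry(pitch) Rx(roll)).
In Python, from cell import robot gives the robot as it stands.
- The arm moves only by the tool servo_tool, never from a script. Its argument "motion" is a list of rows, each a list of 3 entries, a list of its own where there are three numbers: the shift along the world's x, y, z in cm, then the turn, a rotation vector about the world's x, y, z in degrees, then the closure in counts, from 0 (fully open) to 255 (shut). A call has 1 to 10 rows; each row is the pose to reach, as a shift and turn from the pose commanded when the call began; what a row does not reach only later rows make up. A row lasts 1/12 s, in which the tool goes at most 41.7 mm and 7.16 degrees, less where a joint would pass 70% of its speed; a pose out of reach is approached as far as the arm can. A call with a gripper value outside its range is refused whole. The fingers move at their own pace and stop on an object; the grip force is fixed at half the most. Time passes only in rows, so rows that repeat a pose let the fingers close. It gives the time, the measured TCP pose, the force, the opening and the grip force at its end, in the units of the state.
- robot.get_state(): the state, without advancing time (a new reading comes with each control period).
- robot.camera(name): name is "side" or "top" or "wrist"; returns (picture, depth): 420x560x3 uint8, red, green, blue; 420x560 float32, mm along the optical axis (not along the pixel's ray), 0 where there is no reading.
- robot.camera_model(name): a dict with "fx", "fy", "cx", "cy" (pixels), "extrinsics" (4x4, takes a point from camera to world coordinates); the wrist camera has in their place "hand_eye" (4x4, takes a point from camera to tool coordinates, whose origin is the TCP and whose axes are the flange's). Camera axes: x right, y up, looking along -z (the intrinsics and any distortion apply to the point x, -y, -z); pixel columns grow to the right and rows downward; lengths in mm; the calibration is good to about 2 mm. The wrist camera is an equidistant fisheye: a pixel r from the principal point sees the ray r / f radians off the axis. A picture is of the moment at which its call begins: read the wrist's pose just before it. camera_model takes no time and is no camera call.
- robot.finish_job(): hands the job in; it is judged then, once.
The state is a dict: "clock": time; "joint_pos": joint angles; "qvel": joint speeds; "joint_torque": joint torques, N m; "tcp_pos": TCP position; "tool_rot": TCP orientation; "wrist_force": force on the tool from outside, world axes, zero at the start; "torque": the same for the moment, N m; "width": finger opening in mm; "gripper_force": force on a finger pad.
Only numpy, scipy, OpenCV 4.12 (cv2) and the standard library are available. Lean on these libraries where they do the work, as an engineer would, in place of code of your own. Each camera call takes 0.05 s, during which the arm holds its last target. There are 200 camera calls.

## Working session

There is one attempt and no reset: what is moved stays moved. The work goes in short steps, Python scripts to look and compute and a tool call to move; the robot and the scene stay as the last step left them, time stands still between calls to the robot, and variables do not carry over. Pictures are saved under pics/ and viewed, at most 10 in all, crops included, and the job is handed in when it is done.

Besides the shell and the picture viewer there is one more tool, called after "Request:" as name(argument=value, ...) on one line, values as JSON. servo_tool: Moves the arm, as the interface text tells. Its arguments: {"type":"object","properties":{"motion":{"type":"array","items":{"type":"array"}}},"required":["motion"]}

```bash
mkdir -p pics; ls; python3 - <<'E'
from cell import robot
import cv2,numpy as np
print(robot.get_state(), robot.nose_length)
for n in ("top","side"):
    p,d=robot.camera(n); cv2.imwrite(f"pics/{n}0.png",p[:,:,::-1]); np.savez(f"pics/{n}0.npz",p=p,d=d)
    m=robot.camera_model(n); print(n,m)
print(robot.camera_model("wrist"))
E
```

```text
pics
{'clock': 0.0, 'joint_pos': array([-68.59171748,  39.53371334, -11.14302778,  89.74505876,
         9.01256429,  51.70984721, -12.32326316]), 'qvel': array([-0.0897    ,  0.03467265, -0.05586587,  0.02846324, -0.04122814,
        0.04336373,  0.01134197]), 'joint_torque': array([ 1.62984593e-04, -5.27556753e+01, -1.26672562e+00, -1.53428149e+01,
       -5.25827799e-02,  6.35184944e-03,  1.53027263e-04]), 'tcp_pos': array([208.19777594, 588.66272128, 256.90256678]), 'tool_rot': array([-1.79893507e+02,  8.86985265e-03,  1.60532808e+02]), 'wrist_force': array([-0.21231626,  1.21493061,  0.31368965]), 'torque': array([-0.00369883,  0.04836795, -0.01205539]), 'gripper_force': 0.0, 'width': 88.19417700735255} 19.0
top {'fx': 506.0575670321573, 'fy': 506.0575670321573, 'cx': 278.064916002713, 'cy': 216.01037840840632, 'extrinsics': array([[-2.16031476e-02,  9.95848552e-01, -8.84249146e-02,
         5.49054972e+02],
       [-9.99762990e-01, -2.17569105e-02, -7.75350628e-04,
        -7.31562218e+01],
       [-2.69598475e-03,  8.83872070e-02,  9.96082543e-01,
         1.04566967e+03],
   
[... 304 characters left out ...]
206667e-01, -4.68409112e-01,  3.54651200e-01,
         2.45428318e+02],
       [-1.04409907e-03,  6.04782402e-01,  7.96390077e-01,
         8.26834247e+02],
       [ 0.00000000e+00,  0.00000000e+00,  0.00000000e+00,
         1.00000000e+00]])}
{'fx': 325.19226210127806, 'fy': 325.19226210127806, 'cx': 272.854637932077, 'cy': 207.65392237021274, 'hand_eye': array([[-5.92977171e-04,  9.51703028e-01,  3.07019536e-01,
         8.03744241e+01],
       [ 9.99999725e-01,  4.27506034e-04,  6.06209701e-04,
        -7.18955072e-02],
       [ 4.45678904e-04,  3.07019811e-01, -9.51703019e-01,
        -1.26856609e+02],
       [ 0.00000000e+00,  0.00000000e+00,  0.00000000e+00,
         1.00000000e+00]])}
```

View pics/top0.png

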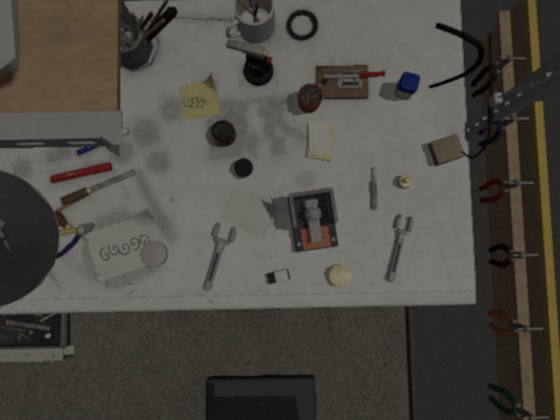

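View pics/side0.png

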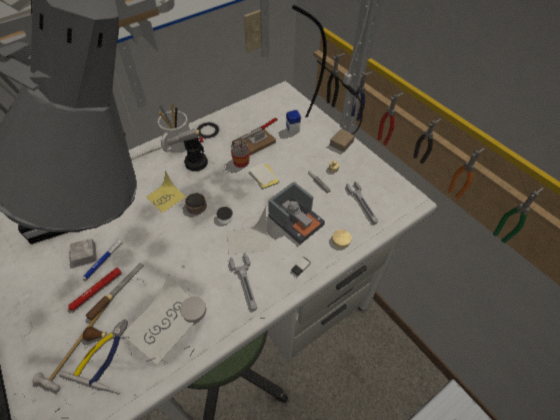

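The top view shows the fixture at (313,220), one wrench with its head at (222,232) and handle end at (209,287), and the other with its head at (402,222) and handle end at (393,278). Next I'll zoom in on all three and measure them.

```bash
cat > h.py <<'E'
from cell import robot
import numpy as np, cv2
from scipy.spatial.transform import Rotation as R
def ray(name,uv,pose=None):
    m=robot.camera_model(name); u,v=np.asarray(uv,float).reshape(-1,2).T
    x,y=(u-m['cx'])/m['fx'],(v-m['cy'])/m['fy']
    if name=='wrist':
        r=np.hypot(x,y)+1e-9; d=np.c_[np.sin(r)*x/r,-np.sin(r)*y/r,-np.cos(r)]
        T=np.eye(4); T[:3,:3]=R.from_euler('xyz',pose['tool_rot'],degrees=True).as_matrix(); T[:3,3]=pose['tcp_pos']
        E=T@m['hand_eye']
    else: d=np.c_[x,-y,-np.ones_like(x)]; E=m['extrinsics']
    return E[:3,3], d@E[:3,:3].T
def plane(name,uv,z,pose=None):
    o,d=ray(name,uv,pose); return (o+d*((z-o[2])/d[:,2])[:,None])[:,:2]
def two(n1,uv1,n2,uv2,p1=None,p2=None):
    o1,d1=ray(n1,uv1,p1);o2,d2=ray(n2,uv2,p2); d1=d1[0];d2=d2[0]
    s=np.linalg.lstsq(np.c_[d1,-d2],o2-o1,rcond=None)[0]
    a,b=o1+s[0]*d1,o2+s[1]*d2; return (a+b)/2,np.linalg.norm(a-b)
E
python3 - <<'E'
from h import *
p=np.load('pics/top0.npz')['p'][:,:,::-1]
def crop(u,v,w,h,s): return cv2.resize(p[v:v+h,u:u+w],None,fx=s,fy=s,interpolation=cv2.INTER_CUBIC)
im=np.hstack([crop(195,210,55,90,5),crop(280,180,65,90,5)[:, :],crop(378,205,40,90,5)])
im=np.clip(im.astype(float)*1.6,0,255).astype(np.uint8)
print(im.shape);cv2.imwrite('pics/crop0.png',im)
print(plane('top',[(222,232),(209,287),(402,222),(393,278),(313,220)],10).round())
E
```

```text
(450, 800, 3)
[[ 611.   43.]
 [ 499.   71.]
 [ 623. -326.]
 [ 510. -303.]
 [ 631. -144.]]
```

View pics/crop0.png

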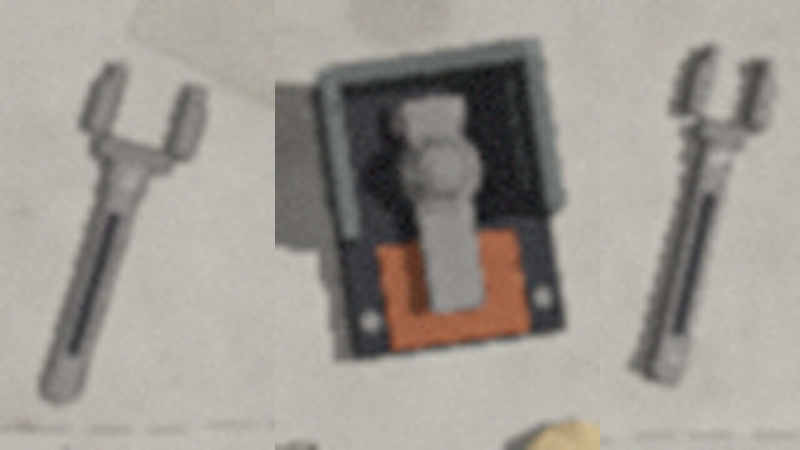

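The left wrench (jaw near pixel (224,232)) has the wide opening, so that's the one that fits. In the middle crop the strap and nut are at about (313.5,213), and the fixture is turned a few degrees. Next: world positions, and where the lamp hood is.

```bash
python3 - <<'E'
from h import *
L=lambda x,y:(195+x/5-.4,210+y/5-.4); F=lambda x,y:(280+(x-275)/5-.4,180+y/5-.4)
w=plane('top',[L(58,400),L(94,285),L(105,98),L(187,122)],12); print('wrench end,slot,prongs',w.round(1)); 
j=(w[2]+w[3])/2; print('jaw',j,'yaw',np.degrees(np.arctan2(*(j-w[1])[::-1])),np.degrees(np.arctan2(*(j-w[0])[::-1])),np.linalg.norm(j-w[1]))
f=plane('top',[F(340,360),F(563,328)],18);v=f[0]-f[1];print('base front',f,'yaw',np.degrees(np.arctan2(-v[0],v[1])),np.linalg.norm(v))
c=plane('top',[F(350,237),F(318,70),F(540,40),F(563,208)],72);print('cheeks',c)
print('nut',plane('top',[F(445,168)],57))
for n in('top','side'):
    d=np.load(f'pics/{n}0.npz')['d'];m=robot.camera_model(n);v,u=np.mgrid[:420:6,:560:6];uv=np.c_[u.ravel(),v.ravel()]
    o,r=ray(n,uv);P=o+r*d[v,u].ravel()[:,None];P=P[d[v,u].ravel()>0]
    hi=P[(P[:,2]>150)];print(n,len(hi),hi.min(0).round(),hi.max(0).round() )
    for lo,h in((150,300),(300,450),(450,600),(600,900)):
        q=hi[(hi[:,2]>lo)&(hi[:,2]<h)]
        if len(q):print(lo,len(q),np.percentile(q,[2,98],axis=0).round())
E
```

```text
wrench end,slot,prongs [[494.4  76.4]
 [540.4  61.3]
 [616.5  56. ]
 [606.   22.6]]
jaw [611.23528553  39.32754345] yaw -17.266674715404594 -17.602034938341607 74.13119612034048
base front [[ 567.27251948 -100.23257602]
 [ 578.25826641 -190.95286867]] yaw 6.9045968895057594 91.38302979309869
cheeks [[ 613.5309165  -103.8062387 ]
 [ 678.67774658  -92.98923803]
 [ 688.51820583 -179.40538905]
 [ 622.94936174 -186.23959515]]
nut [[ 640.8332019 -142.2078287]]
top 1368 [ 283. -513.  152.] [1018.  244.  632.]
150 633 [[ 302. -513.  158.]
 [ 982. -434.  288.]]
300 35 [[ 714. -474.  310.]
 [ 853. -133.  422.]]
450 622 [[526.  74. 464.]
 [798. 219. 595.]]
600 78 [[559.  82. 600.]
 [784. 172. 631.]]
side 2212 [ 216. -514.  150.] [1122.  334.  678.]
150 822 [[ 262. -512.  155.]
 [1119.   68.  297.]]
300 495 [[ 353. -512.  302.]
 [1108.   73.  444.]]
450 592 [[ 439. -511.  455.]
 [ 693.  315.  598.]]
600 303 [[519. 155. 601.]
 [715. 253. 675.]]
```

Request:
servo_tool(motion=[[[2.2,-3.5,0],[0,0,-7],0],[[4.4,-7,0],[0,0,-14],0],[[6.6,-10.5,0],[0,0,-21],0],[[8.8,-14,0],[0,0,-28],0],[[10.9,-17.5,0],[0,0,-35],0],[[10.9,-17.5,0],[0,0,-42],0],[[10.9,-17.5,0],[0,0,-49],0],[[10.9,-17.5,0],[0,0,-56],0],[[10.9,-17.5,0],[0,0,-59.2],0],[[10.9,-17.5,0],[0,0,-59.2],0]])

```text
clock: 0.93
tcp_pos: [317.1, 414.1, 257.5]
tool_rot: [-180.0, 0.0, 101.3]
wrist_force: [-0.3, -0.0, 0.5]
width: 88.1
gripper_force: 0.0
```

Request:
servo_tool(motion=[[[2.2,-3.5,0],[0,0,-7],0],[[4.4,-7,0],[0,0,-14],0],[[6.6,-10.5,0],[0,0,-21],0],[[8.8,-14,0],[0,0,-28],0],[[10.9,-17.5,0],[0,0,-35],0],[[10.9,-17.5,0],[0,0,-42],0],[[10.9,-17.5,0],[0,0,-49],0],[[10.9,-17.5,0],[0,0,-56],0],[[10.9,-17.5,0],[0,0,-59.2],0],[[10.9,-17.5,0],[0,0,-59.2],0]])

```text
clock: 1.77
tcp_pos: [426.1, 239.3, 257.5]
tool_rot: [180.0, 0.0, 42.2]
wrist_force: [0.1, 0.5, 0.6]
width: 88.0
gripper_force: 0.0
```

Request:
servo_tool(motion=[[[2.2,-3.5,0],[0,0,-7],0],[[4.4,-7,0],[0,0,-14],0],[[6.6,-10.5,0],[0,0,-21],0],[[8.8,-14,0],[0,0,-28],0],[[10.9,-17.5,0],[0,0,-35],0],[[10.9,-17.5,0],[0,0,-42],0],[[10.9,-17.5,-2],[0,0,-49],0],[[10.9,-17.5,-4],[0,0,-56],0],[[10.9,-17.5,-4],[0,0,-59.2],0],[[10.9,-17.5,-4],[0,0,-59.2],0]])

```text
clock: 2.6
tcp_pos: [534.3, 64.5, 216.3]
tool_rot: [179.9, 0.2, -17.0]
wrist_force: [0.4, 0.1, 0.9]
width: 88.2
gripper_force: 0.0
```

```bash
python3 - <<'E'
from h import *
import pickle
s=robot.get_state();p,d=robot.camera('wrist');pickle.dump((s,p,d),open('pics/w1.pkl','wb'));cv2.imwrite('pics/w1.png',p[:,:,::-1]);print(s['tcp_pos'],s['tool_rot'],s['joint_pos'])
E
```

```text
[534.32960152  64.47140476 216.30590484] [ 1.79908385e+02  1.77264423e-01 -1.69658864e+01] [-31.35168578  40.75629284  33.80308384 108.44641171 -33.42473506
  41.20464206 -84.94093216]
```

View pics/w1.png

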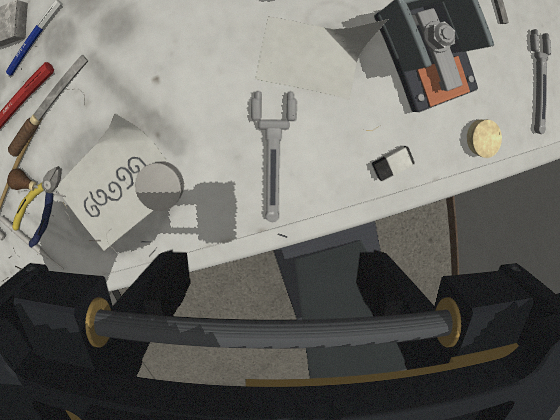

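The wrist view shows the wide wrench in line with the tool: handle end at (270,219), prongs at (257,106) and (291,106). The nut is at (441,34). The fingers show at the bottom. Next I'll get the wrench outline by mask and check its height from two views.

```bash
python3 - <<'E'
from h import *
import pickle
s,p,d=pickle.load(open('pics/w1.pkl','rb'))
g=p.mean(2); m=np.zeros(g.shape,np.uint8); x0,y0,x1,y1=235,82,310,228
m[y0:y1,x0:x1]=(g[y0:y1,x0:x1]<165)
m=cv2.morphologyEx(m,cv2.MORPH_OPEN,np.ones((3,3)))
n,l,st,c=cv2.connectedComponentsWithStats(m);k=1+st[1:,4].argmax();print(st[k])
for r in (96,106,116,122,140,160,180,200,210): 
    q=np.where(l[r]==k)[0];print(r,q.min() if len(q) else 0,q.max() if len(q) else 0, g[r,q.min()-6:q.min()+8:2].astype(int) if len(q) else 0)
a=two('top',(206.2,289.6),'wrist',(270,216),p2=s);b=two('top',(224,231.6),'wrist',(274,106),p2=s);print('end,jaw',a,b)
print(plane('wrist',[(270,216),(271,200),(272,145),(257,106),(291,106),(274,122)],12,s).round(1))
for u,v in((271,200),(272,145),(257,106),(230,150)):
    o,r=ray('wrist',(u,v),s); m_=robot.camera_model('wrist')
    x,y=(u-m_['cx'])/m_['fx'],(v-m_['cy'])/m_['fy'];R_=np.hypot(x,y);print((u,v),'depthpt',(o+r[0]*d[v,u]/np.cos(R_)).round(1))
E
```

```text
[ 247   91   50  131 2735]
96 251 293 [189 189 185 142 119 102 140]
106 248 296 [187 188 191 136 117 112 138]
116 247 296 [185 184 184 118 113  73 126]
122 254 289 [189 191 191 110 134  93 129]
140 261 280 [183 185 185 160 111 113  91]
160 263 279 [187 186 183 152 116 101 140]
180 262 278 [182 186 184 162 114  98 130]
200 262 278 [190 190 185 122 113  91 135]
210 263 278 [183 186 186 143 113 107 146]
end,jaw (array([493.53632947,  79.20027553,  -3.02999526]), np.float64(1.2612819902890522)) (array([610.00849646,  39.33341659,  14.18888823]), np.float64(2.5379240118732413))
[[498.6  78.1]
 [515.5  71.8]
 [571.3  53.6]
 [614.   56.2]
 [604.   23.7]
 [593.3  44.7]]
(271, 200) depthpt [515.4  71.9  11.4]
(272, 145) depthpt [571.4  53.6  12.3]
(257, 106) depthpt [614.   56.2  12.2]
(230, 150) depthpt [5.782e+02 9.830e+01 1.000e-01]
```

Request:
servo_tool(motion=[[[-0.1,0.1,-4],[0,0,-1.5],100],[[-0.1,0.1,-8],[0,0,-1.5],100],[[-0.1,0.1,-12],[0,0,-1.5],100],[[-0.1,0.1,-15],[0,0,-1.5],100],[[-0.1,0.1,-17],[0,0,-1.5],100],[[-0.1,0.1,-18.2],[0,0,-1.5],100],[[-0.1,0.1,-19],[0,0,-1.5],100],[[-0.1,0.1,-19.5],[0,0,-1.5],100],[[-0.1,0.1,-19.5],[0,0,-1.5],100]])

```text
clock: 3.4
tcp_pos: [534.6, 65.4, 22.7]
tool_rot: [-180.0, -0.0, -18.5]
wrist_force: [0.3, 0.3, -0.1]
width: 54.0
gripper_force: 0.0
```

Request:
servo_tool(motion=[[[0,0,0],[0,0,0],255],[[0,0,0],[0,0,0],255],[[0,0,0],[0,0,0],255],[[0,0,0],[0,0,0],255],[[0,0,0],[0,0,0],255],[[0,0,0],[0,0,0],255],[[0,0,0],[0,0,0],255],[[0,0,0],[0,0,0],255],[[0,0,0],[0,0,0],255],[[0,0,0],[0,0,0],255]])

```text
clock: 4.23
tcp_pos: [534.4, 65.3, 22.9]
tool_rot: [-180.0, -0.0, -18.6]
wrist_force: [-0.5, 0.6, 3.9]
width: 12.5
gripper_force: 30.0
```

Request:
servo_tool(motion=[[[0,0,3],[0,0,0],255],[[0,0,7],[0,0,0],255],[[0,0,10.7],[0,0,0],255],[[-1,-4,10.7],[0,0,7],255],[[-2,-8,10.7],[0,0,14],255],[[-3,-12,10.7],[0,0,20],255],[[-4,-16,10.7],[0,0,26.5],255],[[-4,-20,10.7],[0,0,26.5],255],[[-4.1,-22.8,10.7],[0,0,26.5],255],[[-4.1,-22.8,10.7],[0,0,26.5],255]])

```text
clock: 5.07
tcp_pos: [492.2, -171.5, 130.2]
tool_rot: [179.6, -0.0, 7.3]
wrist_force: [0.2, -0.7, -0.7]
width: 12.5
gripper_force: 30.0
```

Request:
servo_tool(motion=[[[0,0,0],[0,0,0],255],[[0,0,0],[0,0,0],255]])

```text
clock: 5.23
tcp_pos: [493.0, -161.5, 129.3]
tool_rot: [-179.9, 0.0, 8.0]
wrist_force: [0.8, 0.9, -1.0]
width: 12.4
gripper_force: 30.0
```

```bash
python3 - <<'E'
from h import *
import pickle
s=robot.get_state();p,d=robot.camera('wrist');pickle.dump((s,p,d),open('pics/w2.pkl','wb'));
cv2.imwrite('pics/w2.png',cv2.resize(p[0:230,130:430,::-1],None,fx=2.6,fy=2.6,interpolation=cv2.INTER_CUBIC));print(s['tcp_pos'],s['tool_rot'],s['joint_pos'])
E
```

```text
[ 493.03415131 -161.51610109  129.31890858] [-1.79907355e+02  4.85620583e-02  7.97363997e+00] [  4.16515404  44.71330403  14.94201575 114.90599804 -26.9199842
  23.77844266 -42.18543742]
```

View pics/w2.png

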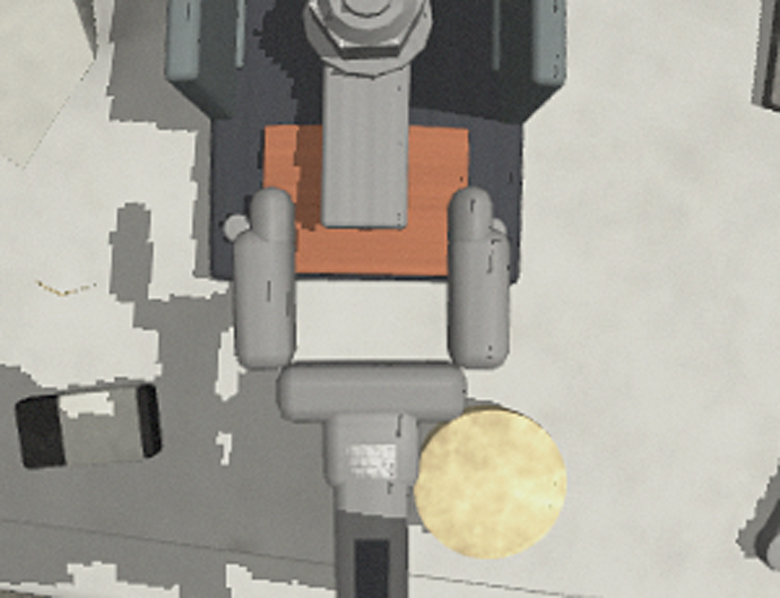

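The tool is in line with the fixture: the strap runs vertically in the picture, the prongs are at about crop (265,280) and (478,280), and the nut is cut off at the top edge at (368,20). I'll move 40 mm forward for a clear look at the nut.

Request:
servo_tool(motion=[[[2,0.3,0],[0,0,0],255],[[4,0.6,0],[0,0,0],255],[[4,0.6,0],[0,0,0],255],[[4,0.6,0],[0,0,0],255],[[4,0.6,0],[0,0,0],255]])

```text
clock: 5.7
tcp_pos: [532.6, -155.1, 129.4]
tool_rot: [-179.9, 0.1, 8.1]
wrist_force: [0.7, -0.2, -0.8]
width: 12.7
gripper_force: 30.0
```

```bash
python3 - <<'E'
from h import *
import pickle
s=robot.get_state();p,d=robot.camera('wrist');pickle.dump((s,p,d),open('pics/w3.pkl','wb'));
cv2.imwrite('pics/w3.png',cv2.resize(p[0:170,190:350,::-1],None,fx=3.5,fy=3.5,interpolation=cv2.INTER_CUBIC));print(s['tcp_pos'],s['tool_rot'],s['joint_pos'])
E
```

```text
[ 532.56599442 -155.07056813  129.36430737] [-1.79938228e+02  9.24800532e-02  8.06172427e+00] [  1.61247343  46.60700695  17.00911886 108.84050712 -26.48300004
  28.5270372  -44.79367088]
```

View pics/w3.png

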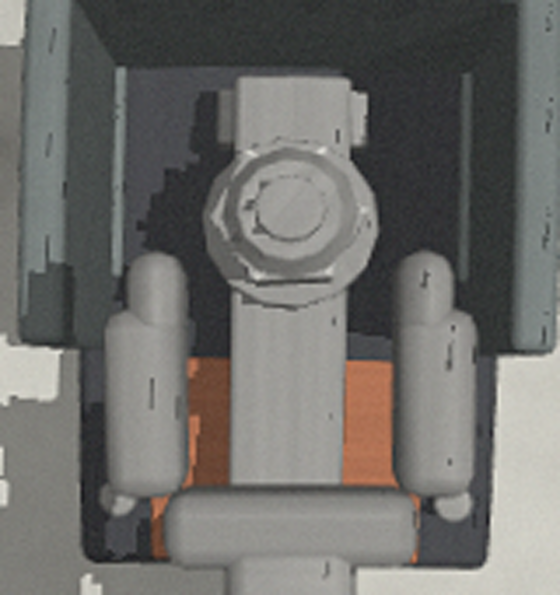

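The nut is now visible at crop (291,213), with the front flat's edge running from (250,271) to (333,283). One pair of flats is therefore about 22° from the handle. I'll measure it from the depth points.

```bash
cat >> h.py <<'E'
def cloud(s,d,x0,y0,x1,y1):
    v,u=np.mgrid[y0:y1,x0:x1]; uv=np.c_[u.ravel(),v.ravel()]; m=robot.camera_model('wrist')
    o,r=ray('wrist',uv,s); a=np.hypot((uv[:,0]-m['cx'])/m['fx'],(uv[:,1]-m['cy'])/m['fy'])
    return o+r*(d[v,u].ravel()/np.cos(a))[:,None]
E
python3 - <<'E'
from h import *
import pickle
s,p,d=pickle.load(open('pics/w3.pkl','rb'))
P=cloud(s,d,240,30,305,95)
c=P[P[:,2]>40]; 
h,e=np.histogram(P[:,2],bins=np.arange(20,75,2));print(dict(zip(e.astype(int),h)))
t=c[c[:,2]>c[:,2].max()-1.5];(cx,cy),r=cv2.minEnclosingCircle(t[:,:2].astype(np.float32));print('top',cx,cy,r,c[:,2].max())
# hexagon: support widths of points above flange by orientation
zf=np.median(P[(P[:,2]>36)&(P[:,2]<43)][:,2]);print('flange z',zf)
fl=P[(P[:,2]>zf-1)&(P[:,2]<zf+1.5)][:,:2];(fx,fy),fr=cv2.minEnclosingCircle(fl.astype(np.float32));print('flange',fx,fy,fr)
for lo,hi in((2,12),(8,13.3)):
  q=c[(c[:,2]>zf+lo)&(c[:,2]<zf+hi)][:,:2]
  print(len(q));H=cv2.minAreaRect(q.astype(np.float32));print(H)
  A=np.radians(np.arange(0,60,2)); 
  w=[sum(np.ptp(np.percentile(q@np.array([-np.sin(a+k),np.cos(a+k)]),[1,99])) for k in np.radians([0,60,120]))/3 for a in A]
  i=int(np.argmin(w));print('flat dir yaw',np.degrees(A[i]),w[i],np.round(w,1))
E
```

```text
{np.int64(20): np.int64(4), np.int64(22): np.int64(6), np.int64(24): np.int64(75), np.int64(26): np.int64(37), np.int64(28): np.int64(0), np.int64(30): np.int64(0), np.int64(32): np.int64(0), np.int64(34): np.int64(44), np.int64(36): np.int64(567), np.int64(38): np.int64(301), np.int64(40): np.int64(321), np.int64(42): np.int64(19), np.int64(44): np.int64(7), np.int64(46): np.int64(3), np.int64(48): np.int64(11), np.int64(50): np.int64(15), np.int64(52): np.int64(222), np.int64(54): np.int64(300), np.int64(56): np.int64(394), np.int64(58): np.int64(249), np.int64(60): np.int64(109), np.int64(62): np.int64(1), np.int64(64): np.int64(0), np.int64(66): np.int64(0), np.int64(68): np.int64(0), np.int64(70): np.int64(0), np.int64(72): np.int64(0)}
top 612.2120971679688 -143.96034240722656 9.999999747378752e-05 256.09120101406654
flange z 38.18719252607178
flange 640.821044921875 -138.98495483398438 24.368833541870117
302
((639.5242919921875, -139.578125), (31.676151275634766, 31.41830062866211), 22.88817596435547)
flat dir yaw 18.0 30.945713309140235 [31.2 31.2 31.2 31.2 31.1 31.  31.  31.  30.9 30.9 31.  31.  31.  31.
 31.  31.  31.  31.  31.1 31.2 31.2 31.2 31.2 31.1 31.1 31.2 31.1 31.2
 31.1 31.1]
19
((631.7298583984375, -139.15399169921875), (9.848262786865234, 24.911357879638672), 2.622652769088745)
flat dir yaw 40.0 16.789967727701363 [18.1 18.2 18.2 18.2 18.2 18.2 18.2 18.2 18.1 18.1 18.  17.9 17.8 17.6
 17.5 17.3 17.1 17.  16.9 16.8 16.8 16.8 17.  17.1 17.3 17.4 17.6 17.7
 17.9 18. ]
```

```bash
python3 - <<'E'
from h import *
import pickle
s,p,d=pickle.load(open('pics/w3.pkl','rb'))
im=cv2.resize(p[35:92,243:303,::-1],None,fx=10,fy=10,interpolation=cv2.INTER_CUBIC).astype(float)
cv2.imwrite('pics/z3.png',np.clip((im-90)*2.2,0,255).astype(np.uint8))
E
```

```text
(no output)
```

View pics/z3.png

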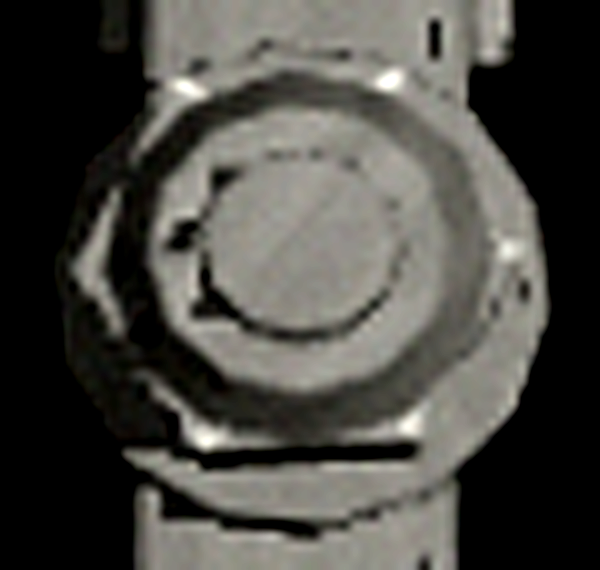

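The zoom shows the six hexagon corners as bright spots at (185,88), (390,80), (512,248), (410,428), (205,438) and (85,262). I'll convert them to world coordinates.

```bash
python3 - <<'E'
from h import *
import pickle
s,p,d=pickle.load(open('pics/w3.pkl','rb'))
c=np.array([(185,88),(390,80),(512,248),(410,428),(205,438),(85,262)])/10-.45+[243,35]
for z in(53,54):
    q=plane('wrist',c,z,s);ctr=q.mean(0);v=q-ctr;print(z,ctr,np.linalg.norm(v,axis=1).round(1),(np.degrees(np.arctan2(v[:,1],v[:,0]))%60).round(1))
print('cone top circle',plane('wrist',[(243+29.7,35+24.6)],57,s))
# prong inner faces + tips of held wrench, crop w3 px, at wrench top z
f=lambda x,y:(190+x/3.5-.4,y/3.5-.4)
z=s['tcp_pos'][2]-17+6
w=plane('wrist',[f(108,400),f(187,400),f(394,400),f(474,400),f(157,252),f(424,252),f(291,487)],z,s);print(w.round(1))
jaw=(w[0]+w[3])/2;print('axis pt',jaw,(w[1]+w[2])/2,'width',np.linalg.norm(w[0]-w[3]))
y=np.radians(s['tool_rot'][2]);ex=np.array([np.cos(y),np.sin(y)]);ey=np.array([-ex[1],ex[0]]);t=s['tcp_pos'][:2]
print('in tool (ahead,left):',[((a-t)@ex).round(1).tolist()and [round((a-t)@ex,1),round((a-t)@ey,1)] for a in w])
# fixture yaw: cheek inner top edges
k=plane('wrist',[f(124,270),f(119,70),f(470,270),f(466,75)],18,s);print(k)
k=plane('wrist',[f(85,545),f(488,545)],18,s);print('front',k,np.degrees(np.arctan2(-(k[0]-k[1])[0],(k[0]-k[1])[1])))
E
```

```text
53 [ 639.67734095 -139.43969017] [12.8 12.6 13.1 12.9 12.8 13. ] [40.5 41.6 40.7 40.2 41.8 39.3]
54 [ 639.54210498 -139.46194936] [12.7 12.5 13.  12.8 12.8 12.9] [40.5 41.6 40.7 40.2 41.8 39.3]
cone top circle [[ 639.47498482 -139.70338527]]
[[ 605.4 -122.4]
 [ 606.6 -131.9]
 [ 610.  -156.5]
 [ 611.6 -166. ]
 [ 624.  -126. ]
 [ 628.4 -157.3]
 [ 597.7 -145.7]]
axis pt [ 608.52346772 -144.20592082] [ 608.28585328 -144.18333299] width 44.0566767897198
in tool (ahead,left): [[np.float64(76.7), np.float64(22.1)], [np.float64(76.5), np.float64(12.5)], [np.float64(76.5), np.float64(-12.2)], [np.float64(76.7), np.float64(-21.9)], [np.float64(94.6), np.float64(16.0)], [np.float64(94.6), np.float64(-15.7)], [np.float64(65.8), np.float64(0.1)]]
[[ 628.1117352  -106.55059407]
 [ 671.15946148  -99.36308912]
 [ 638.14099982 -177.05740169]
 [ 680.02897997 -170.35803894]]
front [[ 569.20263585 -105.21076317]
 [ 581.17143414 -190.2181257 ]] 8.014403412553888
```

Request:
servo_tool(motion=[[[1,-0.7,0],[0,0,6.5],255],[[2,-1.4,0],[0,0,13],255],[[3,-2.1,0],[0,0,19.5],255],[[4,-2.9,0],[0,0,26],255],[[4.64,-3.66,0],[0,0,32.6],255],[[4.64,-3.66,-1],[0,0,32.6],255],[[4.64,-3.66,-2],[0,0,32.6],255],[[4.64,-3.66,-3],[0,0,32.6],255],[[4.64,-3.66,-3.8],[0,0,32.6],255],[[4.64,-3.66,-3.8],[0,0,32.6],255]])

```text
clock: 6.58
tcp_pos: [577.6, -191.9, 89.1]
tool_rot: [-179.7, 0.2, 40.5]
wrist_force: [-0.3, 0.2, -1.2]
width: 12.5
gripper_force: 30.0
```

Request:
servo_tool(motion=[[[0,0,0],[0,0,0],255],[[0,0,0],[0,0,0],255]])

```text
clock: 6.75
tcp_pos: [579.7, -193.0, 91.7]
tool_rot: [-180.0, 0.0, 40.5]
wrist_force: [0.0, 0.2, -1.2]
width: 12.5
gripper_force: 30.0
```

```bash
python3 - <<'E'
from h import *
import pickle
s=robot.get_state();p,d=robot.camera('wrist');pickle.dump((s,p,d),open('pics/w4.pkl','wb'));
print(s['tcp_pos'],s['tool_rot'])
im=cv2.resize(p[20:150,200:345,::-1],None,fx=4,fy=4,interpolation=cv2.INTER_CUBIC).astype(float)
cv2.imwrite('pics/w4.png',np.clip((im-60)*1.7,0,255).astype(np.uint8))
E
```

```text
[ 579.65817002 -193.04321542   91.68844949] [-1.79999792e+02  1.14593814e-02  4.05234563e+01]
```

View pics/w4.png

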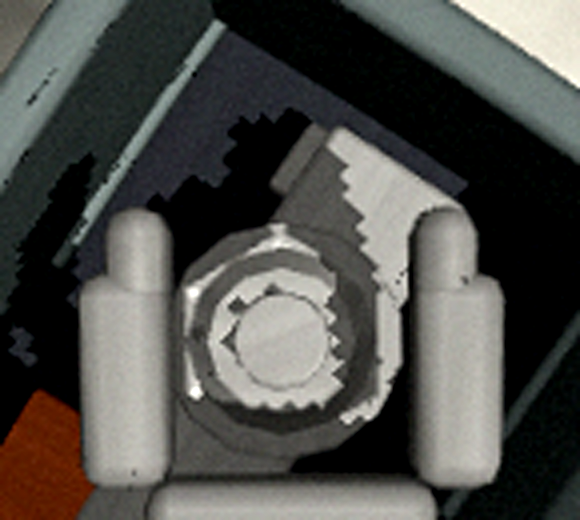

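The left flat's corners at (193,292) and (195,392) are parallel to the prongs, so the yaw is right. Next, the lateral offset.

```bash
cat >> h.py <<'E'
def intool(s,a):
    y=np.radians(s['tool_rot'][2]);ex=np.array([np.cos(y),np.sin(y)]);ey=np.array([-ex[1],ex[0]])
    v=np.atleast_2d(a)-s['tcp_pos'][:2]; return np.c_[v@ex,v@ey].round(1)
E
python3 - <<'E'
from h import *
import pickle
s,p,d=pickle.load(open('pics/w4.pkl','rb'))
f=lambda x,y:(200+x/4-.4,20+y/4-.4)
print('hex L corners',intool(s,plane('wrist',[f(193,292),f(195,392),f(280,232)],53,s)))
for z in (57,60):print('bolt',intool(s,plane('wrist',[f(283,340)],z,s)))
print('prongs outL,inL,inR,outR,tips,floor',intool(s,plane('wrist',[f(82,400),f(170,400),f(413,400),f(502,400),f(138,210),f(446,205),f(290,480)],s['tcp_pos'][2]-11,s)))
print(intool(s,[639.6,-139.5]))
E
```

```text
hex L corners [[86.7 12.8]
 [73.9 12.6]
 [94.2  1.9]]
bolt [[80.4  1.5]]
bolt [[80.4  1.5]]
prongs outL,inL,inR,outR,tips,floor [[ 74.4  22.5]
 [ 74.2  13.2]
 [ 74.2 -12.4]
 [ 74.4 -21.8]
 [ 94.5  16.3]
 [ 95.  -15.7]
 [ 65.5   0.6]]
[[80.4  1.8]]
```

Request:
servo_tool(motion=[[[-0.07,0.08,0],[0,0,0],255],[[-0.07,0.08,-0.3],[0,0,0],255],[[-0.07,0.08,-0.7],[0,0,0],255],[[-0.07,0.08,-1.0],[0,0,0],255],[[-0.07,0.08,-1.3],[0,0,0],255],[[-0.07,0.08,-1.6],[0,0,0],255],[[-0.07,0.08,-1.9],[0,0,0],255],[[-0.07,0.08,-2.1],[0,0,0],255],[[-0.07,0.08,-2.1],[0,0,0],255]])

```text
clock: 7.55
tcp_pos: [578.7, -192.4, 70.2]
tool_rot: [-180.0, 0.0, 40.5]
wrist_force: [-0.3, 1.1, -1.3]
width: 12.6
gripper_force: 30.0
```

Request:
servo_tool(motion=[[[0,0,-0.2],[0,0,0],255],[[0,0,-0.4],[0,0,0],255],[[0,0,-0.5],[0,0,0],255],[[0,0,-0.6],[0,0,0],255],[[0,0,-0.6],[0,0,0],255]])

```text
clock: 7.97
tcp_pos: [578.9, -192.5, 64.6]
tool_rot: [-180.0, 0.0, 40.5]
wrist_force: [-0.8, 0.0, -1.3]
width: 12.5
gripper_force: 30.0
```

```bash
cat > arc.py <<'E'
from h import *
def arc(step,n,rel=None,N=(639.6,-139.5)):
    s=robot.get_state(); r=s['tcp_pos'][:2]-np.array(N) if rel is None else np.array(rel)
    print('rel',r.round(1),np.linalg.norm(r).round(1),'yaw',s['tool_rot'][2].round(1))
    for a in step*np.arange(1,n+1):
        t=np.radians(a);q=np.array([[np.cos(t),-np.sin(t)],[np.sin(t),np.cos(t)]])@r-r
        print([round(q[0]/10,2),round(q[1]/10,2),0],a)
E
python3 -c "
from arc import *
arc(-5,15)"
```

```text
rel [-60.7 -53. ] 80.5 yaw 40.5
[np.float64(-0.44), np.float64(0.55), 0] -5
[np.float64(-0.83), np.float64(1.13), 0] -10
[np.float64(-1.16), np.float64(1.75), 0] -15
[np.float64(-1.45), np.float64(2.39), 0] -20
[np.float64(-1.67), np.float64(3.06), 0] -25
[np.float64(-1.83), np.float64(3.74), 0] -30
[np.float64(-1.94), np.float64(4.44), 0] -35
[np.float64(-1.98), np.float64(5.14), 0] -40
[np.float64(-1.97), np.float64(5.84), 0] -45
[np.float64(-1.89), np.float64(6.54), 0] -50
[np.float64(-1.75), np.float64(7.23), 0] -55
[np.float64(-1.55), np.float64(7.9), 0] -60
[np.float64(-1.3), np.float64(8.56), 0] -65
[np.float64(-0.98), np.float64(9.19), 0] -70
[np.float64(-0.62), np.float64(9.79), 0] -75
```

Request:
servo_tool(motion=[[[-0.44,0.55,0],[0,0,-5],255],[[-0.83,1.13,0],[0,0,-10],255],[[-1.16,1.75,0],[0,0,-15],255],[[-1.45,2.39,0],[0,0,-20],255],[[-1.67,3.06,0],[0,0,-25],255],[[-1.83,3.74,0],[0,0,-30],255],[[-1.94,4.44,0],[0,0,-35],255],[[-1.98,5.14,0],[0,0,-40],255],[[-1.98,5.14,0],[0,0,-40],255]])

```text
clock: 8.72
tcp_pos: [559.1, -139.9, 64.6]
tool_rot: [180.0, 0.0, 0.5]
wrist_force: [0.1, -1.4, -1.3]
width: 12.4
gripper_force: 30.0
```

Request:
servo_tool(motion=[[[0.01,0.7,0],[0,0,-5],255],[[0.09,1.4,0],[0,0,-10],255],[[0.23,2.09,0],[0,0,-15],255],[[0.43,2.76,0],[0,0,-20],255],[[0.68,3.42,0],[0,0,-25],255],[[1.0,4.05,0],[0,0,-30],255],[[1.36,4.65,0],[0,0,-35],255],[[1.36,4.65,0],[0,0,-35],255]])

```text
clock: 9.38
tcp_pos: [573.3, -93.6, 64.4]
tool_rot: [180.0, 0.0, -34.4]
wrist_force: [-0.1, -0.2, -1.8]
width: 12.9
gripper_force: 30.0
```

```bash
python3 - <<'E'
from h import *
import pickle
s=robot.get_state();p,d=robot.camera('wrist');pickle.dump((s,p,d),open('pics/w5.pkl','wb'));
print(s['tcp_pos'],s['tool_rot'],s['wrist_force'],s['torque'])
im=cv2.resize(p[20:150,200:345,::-1],None,fx=4,fy=4,interpolation=cv2.INTER_CUBIC).astype(float)
cv2.imwrite('pics/w5.png',np.clip((im-60)*1.7,0,255).astype(np.uint8))
E
```

```text
[573.33572087 -93.58800251  64.37414448] [ 1.79993163e+02  3.50624822e-03 -3.43523516e+01] [-0.1458017  -0.19024174 -1.77428076] [ 0.00981988  0.28569274 -0.06960492]
```

View pics/w5.png

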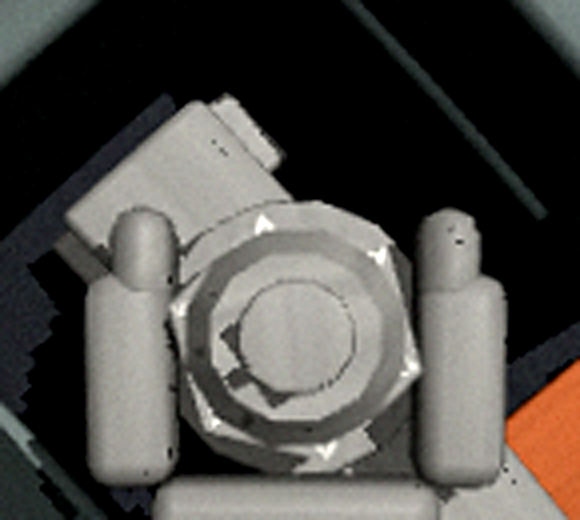

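The nut has turned with the wrench (about 60°). Its flats now lag the wrench by about 15°, at yaw ≈ -19.5, so the next seat is again at yaw ≈ 40.5. I'll back off, lift, swing back and reseat.

Request:
servo_tool(motion=[[[-0.36,-0.6,0],[0,0,5],255],[[-0.68,-1.23,0],[0,0,10],255],[[-0.8,-1.5,0],[0,0,12],255],[[-0.8,-1.5,1.0],[0,0,12],255],[[-0.8,-1.5,2.0],[0,0,12],255],[[-0.8,-1.5,2.7],[0,0,12],255],[[-1.13,-2.56,2.7],[0,0,20],255],[[-1.27,-3.25,2.7],[0,0,25],255],[[-1.35,-3.95,2.7],[0,0,30],255],[[-1.36,-4.65,2.7],[0,0,35],255]])

```text
clock: 10.27
tcp_pos: [559.4, -141.8, 93.0]
tool_rot: [179.9, -0.1, 0.8]
wrist_force: [0.6, -0.9, -1.1]
width: 12.7
gripper_force: 30.0
```

Request:
servo_tool(motion=[[[0.04,-0.7,0],[0,0,5],255],[[0.15,-1.4,0],[0,0,10],255],[[0.31,-2.08,0],[0,0,15],255],[[0.53,-2.75,0],[0,0,20],255],[[0.82,-3.39,0],[0,0,25],255],[[1.15,-4.01,0],[0,0,30],255],[[1.54,-4.59,0],[0,0,35],255],[[1.98,-5.14,0],[0,0,40],255],[[1.98,-5.14,0],[0,0,40],255],[[1.98,-5.14,0],[0,0,40],255]])

```text
clock: 11.1
tcp_pos: [579.1, -193.1, 92.5]
tool_rot: [179.9, 0.0, 40.4]
wrist_force: [0.3, 0.7, -1.0]
width: 12.6
gripper_force: 30.0
```

```bash
cat > look.py <<'E'
import sys,pickle
from h import *
n=sys.argv[1];s=robot.get_state();p,d=robot.camera('wrist');pickle.dump((s,p,d),open(f'pics/{n}.pkl','wb'))
print(s['tcp_pos'].round(1),s['tool_rot'].round(1),s['wrist_force'].round(1),s['torque'].round(2))
# bright chamfer corners of the hexagon
g=cv2.resize(p[60:145,235:318].min(2),None,fx=4,fy=4,interpolation=cv2.INTER_CUBIC)
for th in (225,210):
    _,l,st,c=cv2.connectedComponentsWithStats((g>th).astype(np.uint8)); k=[i for i in range(1,len(st)) if st[i,4]>15]
    q=plane('wrist',(c[k]/4-.4)+[235,60],float(sys.argv[2]),s);t=intool(s,q)
    print(th,[(a.tolist(),int(st[i,4]),np.hypot(*(b-[639.6,-139.5])).round(1),(np.degrees(np.arctan2(*(b-[639.6,-139.5])[::-1]))%60).round(1)) for a,i,b in zip(t,k,q)])
im=cv2.resize(p[20:150,200:345,::-1],None,fx=4,fy=4,interpolation=cv2.INTER_CUBIC).astype(float)
cv2.imwrite(f'pics/{n}.png',np.clip((im-60)*1.7,0,255).astype(np.uint8))
E
python3 look.py w6 52
```

```text
[ 579.1 -193.1   92.5] [179.9   0.   40.4] [ 0.3  0.7 -1. ] [-0.07  0.18 -0.04]
225 []
210 [([93.2, 1.8], 16, np.float64(12.4), np.float64(41.1))]
```

Request:
servo_tool(motion=[[[-0.02,0.05,-0.4],[0,0,0],255],[[-0.02,0.05,-0.8],[0,0,0],255],[[-0.02,0.05,-1.2],[0,0,0],255],[[-0.02,0.05,-1.5],[0,0,0],255],[[-0.02,0.05,-1.8],[0,0,0],255],[[-0.02,0.05,-2.1],[0,0,0],255],[[-0.02,0.05,-2.1],[0,0,0],255]])

```text
clock: 11.73
tcp_pos: [578.4, -191.9, 70.0]
tool_rot: [-179.9, 0.0, 40.5]
wrist_force: [0.1, -0.2, -1.6]
width: 12.5
gripper_force: 30.0
```

Request:
servo_tool(motion=[[[0,0,-0.3],[0,0,0],255],[[0,0,-0.6],[0,0,0],255],[[0,0,-0.8],[0,0,0],255],[[0,0,-0.8],[0,0,0],255]])

```text
clock: 12.07
tcp_pos: [578.7, -192.0, 62.3]
tool_rot: [-180.0, 0.0, 40.5]
wrist_force: [0.6, 0.3, -1.0]
width: 12.6
gripper_force: 30.0
```

Request:
servo_tool(motion=[[[-0.44,0.55,0],[0,0,-5],255],[[-0.83,1.13,0],[0,0,-10],255],[[-1.16,1.75,0],[0,0,-15],255],[[-1.45,2.39,0],[0,0,-20],255],[[-1.67,3.06,0],[0,0,-25],255],[[-1.83,3.74,0],[0,0,-30],255],[[-1.94,4.44,0],[0,0,-35],255],[[-1.98,5.14,0],[0,0,-40],255]])

```text
clock: 12.73
tcp_pos: [559.3, -140.8, 62.9]
tool_rot: [179.9, -0.0, 0.3]
wrist_force: [1.0, -1.0, -2.7]
width: 12.3
gripper_force: 30.0
```

Request:
servo_tool(motion=[[[0.01,0.7,0],[0,0,-5],255],[[0.09,1.4,0],[0,0,-10],255],[[0.23,2.09,0],[0,0,-15],255]])

```text
clock: 12.98
tcp_pos: [561.7, -119.9, 62.8]
tool_rot: [180.0, -0.1, -14.7]
wrist_force: [1.1, -0.8, -3.8]
width: 12.2
gripper_force: 30.0
```

```bash
python3 look.py w7 51
```

```text
[ 561.7 -119.9   62.8] [ 1.80e+02 -1.00e-01 -1.47e+01] [ 1.1 -0.8 -3.8] [-0.21  0.16  0.1 ]
225 []
210 [([92.8, 4.6], 79, np.float64(13.0), np.float64(2.2)), ([83.7, 13.4], 16, np.float64(13.0), np.float64(0.3))]
```

Request:
servo_tool(motion=[[[0.2,0.67,-0.05],[0,0,-5],255],[[0.45,1.33,-0.1],[0,0,-10],255],[[0.77,1.96,-0.1],[0,0,-15],255],[[1.13,2.56,-0.1],[0,0,-20],255],[[1.13,2.56,-0.1],[0,0,-20],255]])

```text
clock: 13.45
tcp_pos: [573.4, -93.4, 61.6]
tool_rot: [180.0, -0.1, -34.4]
wrist_force: [-0.1, -1.5, -1.6]
width: 12.5
gripper_force: 30.0
```

```bash
python3 look.py w8 51
```

```text
[573.4 -93.4  61.6] [ 1.80e+02 -1.00e-01 -3.44e+01] [-0.1 -1.5 -1.6] [-0.16  0.11 -0.08]
225 []
210 [([92.7, 2.6], 28, np.float64(12.5), np.float64(40.4)), ([77.2, -12.4], 17, np.float64(12.3), np.float64(39.6)), ([72.2, 8.4], 20, np.float64(12.3), np.float64(38.6))]
```

No stop yet: the nut has turned 120° in total. Third stroke: lift, swing back, reseat.

Request:
servo_tool(motion=[[[-0.36,-0.6,0],[0,0,5],255],[[-0.68,-1.23,0],[0,0,10],255],[[-0.8,-1.5,0],[0,0,12],255],[[-0.8,-1.5,1.0],[0,0,12],255],[[-0.8,-1.5,2.0],[0,0,12],255],[[-0.8,-1.5,2.9],[0,0,12],255],[[-1.13,-2.56,2.9],[0,0,20],255],[[-1.27,-3.25,2.9],[0,0,25],255],[[-1.35,-3.95,2.9],[0,0,30],255],[[-1.36,-4.65,2.9],[0,0,35],255]])

```text
clock: 14.33
tcp_pos: [559.2, -141.1, 92.0]
tool_rot: [179.9, -0.1, 0.8]
wrist_force: [-0.6, 0.3, -1.5]
width: 12.3
gripper_force: 30.0
```

Request:
servo_tool(motion=[[[0.04,-0.7,0],[0,0,5],255],[[0.15,-1.4,0],[0,0,10],255],[[0.31,-2.08,0],[0,0,15],255],[[0.53,-2.75,0],[0,0,20],255],[[0.82,-3.39,0],[0,0,25],255],[[1.15,-4.01,0],[0,0,30],255],[[1.54,-4.59,0],[0,0,35],255],[[1.98,-5.14,0],[0,0,40],255],[[1.98,-5.14,0],[0,0,40],255],[[1.98,-5.14,0],[0,0,40],255]])

```text
clock: 15.17
tcp_pos: [578.9, -192.5, 91.6]
tool_rot: [179.9, 0.0, 40.4]
wrist_force: [-0.3, 0.6, -0.7]
width: 12.5
gripper_force: 30.0
```

```bash
python3 look.py w9 50
```

```text
[ 578.9 -192.5   91.6] [179.9   0.   40.4] [-0.3  0.6 -0.7] [-0.08  0.2   0.  ]
225 []
210 [([93.1, 0.8], 36, np.float64(12.6), np.float64(39.3))]
```

View pics/w9.png

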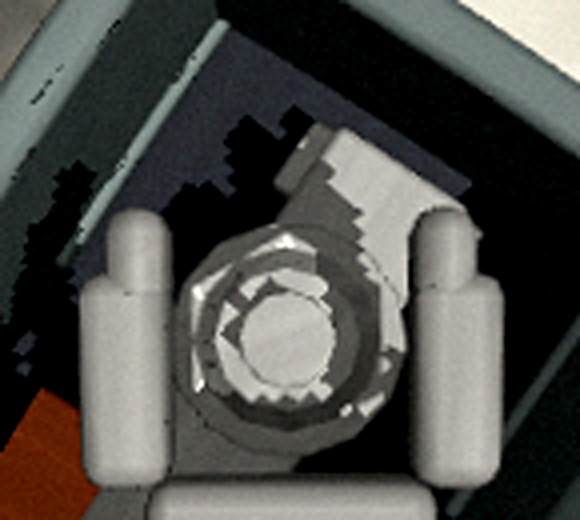

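The hexagon's left flat ((197,293) to (197,390)) is parallel to the prongs again and centred between them, so I'll seat it.

Request:
servo_tool(motion=[[[-0.02,0.02,-0.4],[0,0,0],255],[[-0.02,0.02,-0.8],[0,0,0],255],[[-0.02,0.02,-1.2],[0,0,0],255],[[-0.02,0.02,-1.5],[0,0,0],255],[[-0.02,0.02,-1.8],[0,0,0],255],[[-0.02,0.02,-2.1],[0,0,0],255],[[-0.02,0.02,-2.4],[0,0,0],255],[[-0.02,0.02,-2.7],[0,0,0],255],[[-0.02,0.02,-2.9],[0,0,0],255],[[-0.02,0.02,-2.9],[0,0,0],255]])

```text
clock: 16.05
tcp_pos: [578.4, -191.8, 61.3]
tool_rot: [-180.0, 0.0, 40.5]
wrist_force: [1.2, -0.6, -0.4]
width: 12.5
gripper_force: 30.0
```

Request:
servo_tool(motion=[[[-0.44,0.55,0],[0,0,-5],255],[[-0.83,1.13,0],[0,0,-10],255],[[-1.16,1.75,0],[0,0,-15],255],[[-1.45,2.39,-0.05],[0,0,-20],255],[[-1.67,3.06,-0.05],[0,0,-25],255],[[-1.67,3.06,-0.05],[0,0,-25],255]])

```text
clock: 16.55
tcp_pos: [562.2, -160.5, 61.4]
tool_rot: [180.0, -0.0, 15.5]
wrist_force: [0.9, -1.0, -1.8]
width: 12.7
gripper_force: 30.0
```

```bash
python3 look.py w10 49
```

```text
[ 562.2 -160.5   61.4] [180.   -0.   15.5] [ 0.9 -1.  -1.8] [-0.32  0.08 -0.1 ]
225 [([83.6, 12.0], 51, np.float64(12.9), np.float64(30.2)), ([68.0, -3.8], 79, np.float64(12.7), np.float64(31.3))]
210 [([92.4, 2.3], 18, np.float64(12.5), np.float64(27.9)), ([83.6, 12.0], 103, np.float64(12.8), np.float64(30.1)), ([76.8, -13.1], 24, np.float64(13.2), np.float64(30.4)), ([71.1, 8.0], 49, np.float64(12.4), np.float64(33.0)), ([68.0, -3.8], 129, np.float64(12.7), np.float64(31.2))]
```

Request:
servo_tool(motion=[[[-0.16,0.68,0],[0,0,-5],255],[[-0.27,1.38,0],[0,0,-10],255],[[-0.27,1.38,0],[0,0,-10],255]])

```text
clock: 16.85
tcp_pos: [559.7, -146.9, 61.3]
tool_rot: [180.0, -0.0, 5.6]
wrist_force: [0.8, -1.4, -1.5]
width: 12.6
gripper_force: 30.0
```

Request:
servo_tool(motion=[[[-0.04,0.7,-0.03],[0,0,-5],255],[[-0.04,0.7,-0.03],[0,0,-5],255],[[-0.04,0.7,-0.03],[0,0,-5],255]])

```text
clock: 17.1
tcp_pos: [559.4, -140.9, 61.1]
tool_rot: [180.0, -0.1, 0.8]
wrist_force: [2.1, -0.2, -0.1]
width: 12.7
gripper_force: 30.0
```

```bash
python3 look.py w11 49
```

```text
[ 559.4 -140.9   61.1] [ 1.8e+02 -1.0e-01  8.0e-01] [ 2.1 -0.2 -0.1] [ 0.07 -0.15  0.03]
225 [([92.4, 4.0], 36, np.float64(12.7), np.float64(17.7)), ([83.3, 12.8], 36, np.float64(12.9), np.float64(16.8))]
210 [([92.4, 4.0], 92, np.float64(12.8), np.float64(17.4)), ([89.6, -8.6], 53, np.float64(12.9), np.float64(17.3)), ([83.3, 12.8], 89, np.float64(12.8), np.float64(16.7)), ([77.2, -12.2], 74, np.float64(12.9), np.float64(17.1)), ([71.1, 9.3], 53, np.float64(12.7), np.float64(16.2)), ([68.0, -3.0], 53, np.float64(12.7), np.float64(16.1))]
```

Request:
servo_tool(motion=[[[0.01,0.7,0],[0,0,-5],255],[[0.01,0.7,0],[0,0,-5],255],[[0.01,0.7,0],[0,0,-5],255]])

```text
clock: 17.4
tcp_pos: [559.5, -133.9, 61.1]
tool_rot: [180.0, -0.1, -4.3]
wrist_force: [2.6, -0.2, -1.7]
width: 12.4
gripper_force: 30.0
```

Request:
servo_tool(motion=[[[0.08,0.7,0],[0,0,-5],255],[[0.08,0.7,0],[0,0,-5],255],[[0.08,0.7,0],[0,0,-5],255]])

```text
clock: 17.65
tcp_pos: [560.3, -127.0, 61.1]
tool_rot: [180.0, -0.1, -9.2]
wrist_force: [2.9, -0.5, -1.4]
width: 12.6
gripper_force: 30.0
```

```bash
python3 look.py w12 49
```

```text
[ 560.3 -127.    61.1] [ 1.8e+02 -1.0e-01 -9.2e+00] [ 2.9 -0.5 -1.4] [ 0.01 -0.49  0.07]
225 []
210 [([92.5, 4.1], 29, np.float64(12.8), np.float64(7.7)), ([89.6, -7.9], 16, np.float64(12.5), np.float64(9.2)), ([83.5, 12.6], 101, np.float64(12.7), np.float64(5.9)), ([71.1, 9.0], 65, np.float64(12.6), np.float64(7.6))]
```

Request:
servo_tool(motion=[[[0.14,0.69,0],[0,0,-5],255],[[0.14,0.69,0],[0,0,-5],255],[[0.14,0.69,0],[0,0,-5],255]])

```text
clock: 17.95
tcp_pos: [561.6, -120.1, 61.1]
tool_rot: [180.0, -0.1, -14.3]
wrist_force: [3.1, -0.3, -1.6]
width: 12.4
gripper_force: 30.0
```

Request:
servo_tool(motion=[[[0.2,0.67,0],[0,0,-5],255],[[0.2,0.67,0],[0,0,-5],255],[[0.2,0.67,0],[0,0,-5],255]])

```text
clock: 18.2
tcp_pos: [563.2, -113.2, 61.0]
tool_rot: [180.0, -0.0, -19.3]
wrist_force: [4.3, 0.8, -0.7]
width: 12.2
gripper_force: 30.0
```

```bash
python3 look.py w13 49
```

```text
[ 563.2 -113.2   61. ] [180.   -0.  -19.3] [ 4.3  0.8 -0.7] [ 0.02 -0.5   0.01]
225 []
210 [([93.5, 4.2], 17, np.float64(13.2), np.float64(57.8)), ([92.7, 4.3], 34, np.float64(12.6), np.float64(59.4)), ([83.7, 12.8], 22, np.float64(12.8), np.float64(57.5)), ([71.1, 9.2], 19, np.float64(13.2), np.float64(58.2))]
```

Request:
servo_tool(motion=[[[0.25,0.66,0],[0,0,-5],255],[[0.25,0.66,0],[0,0,-5],255],[[0.25,0.66,0],[0,0,-5],255]])

```text
clock: 18.5
tcp_pos: [565.4, -106.2, 60.9]
tool_rot: [180.0, 0.0, -24.3]
wrist_force: [2.6, -0.3, -1.5]
width: 12.3
gripper_force: 30.0
```

Request:
servo_tool(motion=[[[0.15,0.32,0],[0,0,-2.5],255],[[0.15,0.32,0],[0,0,-2.5],255],[[0.15,0.32,0],[0,0,-2.5],255]])

```text
clock: 18.75
tcp_pos: [566.7, -103.7, 60.9]
tool_rot: [180.0, 0.0, -26.8]
wrist_force: [2.3, -1.8, -0.4]
width: 12.5
gripper_force: 30.0
```

```bash
python3 look.py w14 49
```

```text
[ 566.7 -103.7   60.9] [180.    0.  -26.8] [ 2.3 -1.8 -0.4] [-0.22 -0.26  0.22]
225 []
210 [([92.7, 5.5], 18, np.float64(12.4), np.float64(55.1)), ([80.4, -11.8], 28, np.float64(12.7), np.float64(59.8)), ([69.9, -4.6], 53, np.float64(12.5), np.float64(59.1))]
```

Request:
servo_tool(motion=[[[0.15,0.32,0],[0,0,-2.5],255],[[0.15,0.32,0],[0,0,-2.5],255],[[0.15,0.32,0],[0,0,-2.5],255],[[0.15,0.32,0],[0,0,-2.5],255]])

```text
clock: 19.13
tcp_pos: [568.1, -99.6, 60.8]
tool_rot: [-180.0, 0.1, -29.4]
wrist_force: [1.1, -0.2, -0.2]
width: 12.8
gripper_force: 30.0
```

```bash
python3 look.py w15 49; python3 - <<'E'
from h import *
import pickle
# prong edges along a row: handle/prong angle in the tool frame, vs earlier
for n in('w4','w8','w13','w14','w15'):
    s,p,d=pickle.load(open(f'pics/{n}.pkl','rb'));g=p.min(2).astype(int);out=[]
    for v in (100,128):
        r=g[v];L=[u for u in range(212,232) if r[u]-r[u-2]>35];Rr=[u for u in range(315,335) if r[u-2]-r[u]>35]
        out.append((L[:1],Rr[-1:]))
    print(n,out)
E
```

```text
[568.1 -99.6  60.8] [-1.80e+02  1.00e-01 -2.94e+01] [ 1.1 -0.2 -0.2] [-0.05 -0.06  0.06]
225 []
210 [([81.1, -11.9], 34, np.float64(12.3), np.float64(56.7)), ([71.1, -5.4], 23, np.float64(12.3), np.float64(58.9))]
w4 [([220], [327]), ([221], [326])]
w8 [([221], [328]), ([222], [327])]
w13 [([220], [327]), ([221], [326])]
w14 [([218], [325]), ([219], [325])]
w15 [([219], [326]), ([220], [325])]
```

Since yaw -19 the nut has stayed at about -2° while the wrench kept advancing. So it's either at the stop or the jaw is slipping. I'll back off, lift, and check the strap height and the nut angle.

Request:
servo_tool(motion=[[[-0.3,-0.66,0],[0,0,5],255],[[-0.59,-1.3,0],[0,0,10],255],[[-0.8,-2.0,0],[0,0,15],255],[[-0.93,-2.69,0],[0,0,20],255],[[-1.03,-3.82,0],[0,0,28],255],[[-1.03,-3.82,0],[0,0,28],255]])

```text
clock: 19.68
tcp_pos: [557.7, -139.0, 61.2]
tool_rot: [-179.9, 0.0, -1.3]
wrist_force: [0.9, 0.7, -1.1]
width: 12.5
gripper_force: 30.1
```

Request:
servo_tool(motion=[[[0,0,1],[0,0,0],255],[[0,0,2],[0,0,0],255],[[0,0,3.0],[0,0,0],255],[[0,0,3.0],[0,0,0],255],[[0,0,3.0],[0,0,0],255]])

```text
clock: 20.1
tcp_pos: [561.5, -137.5, 92.5]
tool_rot: [179.9, -0.4, -1.5]
wrist_force: [6.2, -0.4, -5.4]
width: 12.6
gripper_force: 30.0
```

```bash
python3 look.py w16 50
```

```text
[ 561.5 -137.5   92.5] [179.9  -0.4  -1.5] [ 6.2 -0.4 -5.4] [-0.12 -1.17  0.04]
225 []
210 [([67.0, -5.4], 18, np.float64(12.4), np.float64(24.9))]
```

The wrench caught on something while lifting (6 N). I'll check where the jaw is from the depth image.

```bash
python3 - <<'E'
from h import *
import pickle
s2=robot.get_state();print(s2['tcp_pos'].round(1),s2['wrist_force'].round(1),s2['torque'].round(2))
for n in('w9','w16'):
    s,p,d=pickle.load(open(f'pics/{n}.pkl','rb'))
    print(n,'tcp',s['tcp_pos'].round(1))
    for lab,(x0,y0,x1,y1) in dict(Lprong=(222,95,240,135),Rprong=(305,95,322,135),bar=(245,141,305,146),handle=(262,160,283,190)).items():
        P=cloud(s,d,x0,y0,x1,y1);print(lab,np.percentile(P[:,2],[10,50,90]).round(1), intool(s,np.median(P[:,:2],0)))
    # coarse z map of image region
    v,u=np.mgrid[70:200:10,200:345:10]
    P=cloud(s,d,200,70,345,200);Z=P[:,2].reshape(130,145);print(Z[::10,::10].round(0).astype(int))
E
```

```text
[ 561.4 -137.6   92.3] [ 6.2 -0.7 -4.2] [-0.08 -1.14  0.04]
w9 tcp [ 578.9 -192.5   91.6]
Lprong [79.  79.9 80.8] [[76.4 17.8]]
Rprong [79.  79.9 80.8] [[ 76.3 -16.9]]
bar [78.5 79.3 80.3] [[63.9 -0.7]]
handle [79.4 80.2 81. ] [[50.2  0.3]]
[[70 52 27 18 18 17 17 17 35 35 35 33 19 31 45]
 [61 40 20 79 77 18 38 51 38 36 35 80 17 18 21]
 [48 22 18 80 78 52 54 56 55 51 35 80 79 18 19]
 [33 19 79 80 78 51 54 60 58 53 37 80 78 17 18]
 [17 18 78 80 79 52 55 60 59 53 18 80 81 17 22]
 [17 21 78 80 78 40 53 54 53 52 18 80 80 23 39]
 [18 22 78 80 79 35 37 50 38 18 17 80 80 28 54]
 [21 21 21 79 77 78 77 79 78 77 78 79 79 49 69]
 [21 21 35 34 81 81 80 80 81 80 81 18 40 62 73]
 [20 22 36 34 79 79 80 80 80 80 80 31 54 72 71]
 [20 34 34 34 34 34 80 81 80 79 19 50 68 72 72]
 [20 20 35 35 35 21 80 79 80 78 16 65 73 72  0]
 [-1 22 20 36 21 21 81 80 80 18  0 71 72 -1 -1]]
w16 tcp [ 561.5 -137.5   92.5]
Lprong [17.4 51.2 56. ] [[75.6 21.7]]
Rprong [17.6 52.1 56.1] [[ 75.6 -20.5]]
bar [57.5 58.6 59.6] [[61.5 -0.7]]
handle [62.  64.1 66.2] [[46.7  0.4]]
[[38 18 17 17 18 34 34 36 34 26 17 17 18 33 58]
 [45 22 18 17 18 34 35 35 33 18 17 18 19 26 54]
 [48 22 18 18 50 35 50 53 51 38 48 17 18 22 51]
 [55 26 18 49 50 38 54 59 55 54 51 50 17 22 47]
 [58 31 19 52 54 51 54 60 59 54 52 52 18 22 44]
 [58 35 18 55 56 36 55 59 54 53 53 54 16 18 42]
 [64 39 19 56 56 18 51 51 52 36 56 57 17 18 37]
 [70 45 18 54 55 58 57 57 58 57 58 54 19 18 32]
 [70 49 18 19 18 60 61 60 61 60 60 21 22 18 19]
 [73 55 18 17 22 54 62 61 62 54 22 19 21 18 18]
 [72  0 18 18 20 20 63 63 63 33 35 21 20 19 17]
 [ 0  2 17 18 21 21 63 65 65 34 35 21 20 17 18]
 [ 0 -1 18 18 21 21 65 67 67 35 35 21 21 18 20]]
```

The jaw is still on the nut and the wrench has pitched in the fingers. It looks wedged across the hexagon's corners and probably dragged the nut back when I backed off. I'll lower it level again and measure.

Request:
servo_tool(motion=[[[0,0,-1],[0,0,0],255],[[0,0,-2],[0,0,0],255],[[0,0,-2.7],[0,0,0],255],[[0,0,-3.0],[0,0,0],255],[[0,0,-3.0],[0,0,0],255]])

```text
clock: 20.57
tcp_pos: [556.5, -137.6, 59.7]
tool_rot: [-179.9, 0.2, -1.5]
wrist_force: [-5.1, 0.6, 3.2]
width: 12.6
gripper_force: 30.0
```

```bash
python3 look.py w17 49;  python3 - <<'E'
from h import *
import pickle
for n in('w15','w17'):
    s,p,d=pickle.load(open(f'pics/{n}.pkl','rb'))
    for lab,(x0,y0,x1,y1) in dict(Lprong=(222,95,240,135),Rprong=(305,95,322,135),bar=(245,141,305,146),handle=(262,160,283,190)).items():
        P=cloud(s,d,x0,y0,x1,y1);print(lab,np.percentile(P[:,2],[10,50,90]).round(1), intool(s,np.median(P[:,:2],0)))
E
```

```text
[ 556.5 -137.6   59.7] [-179.9    0.2   -1.5] [-5.1  0.6  3.2] [0.04 0.84 0.03]
225 [([83.0, -12.3], 29, np.float64(12.6), np.float64(28.3))]
210 [([94.4, 6.3], 97, np.float64(12.8), np.float64(26.7)), ([94.1, -6.7], 30, np.float64(13.0), np.float64(26.3)), ([83.0, -12.3], 85, np.float64(12.6), np.float64(28.3)), ([72.3, 7.0], 86, np.float64(12.7), np.float64(26.4)), ([72.5, -5.9], 17, np.float64(12.2), np.float64(29.0)), ([71.9, -5.2], 19, np.float64(12.4), np.float64(24.8))]
Lprong [48.2 49.2 50.2] [[76.4 17.9]]
Rprong [48.3 49.2 50.1] [[ 76.4 -16.9]]
bar [47.7 48.6 49.5] [[63.9 -0.8]]
handle [48.8 49.5 50.2] [[50.2  0.4]]
Lprong [50.1 51.1 52. ] [[76.4 17.4]]
Rprong [49.9 51.  52.1] [[ 76.5 -16.5]]
bar [49.5 50.5 51.3] [[64.2 -0.7]]
handle [49.5 50.4 51.2] [[50.7  0.4]]
```

Confirmed: the nut is at yaw ≈ 27 with the wrench at -1.5, a corner-to-corner wedge. The jaw mouth is open forward, so I'll pull the wrench straight back off the nut.

Request:
servo_tool(motion=[[[-0.5,0.01,0.1],[0,0,0],255],[[-1.0,0.03,0.1],[0,0,0],255],[[-1.5,0.04,0.1],[0,0,0],255],[[-2.0,0.05,0.1],[0,0,0],255],[[-2.5,0.07,0.1],[0,0,0],255],[[-3.0,0.08,0.1],[0,0,0],255],[[-3.5,0.09,0.1],[0,0,0],255],[[-3.5,0.09,0.1],[0,0,0],255],[[-3.5,0.09,0.1],[0,0,0],255]])

```text
clock: 21.37
tcp_pos: [531.2, -137.5, 63.9]
tool_rot: [179.9, -0.9, -1.3]
wrist_force: [-0.4, -0.0, 1.0]
width: 12.7
gripper_force: 30.0
```

```bash
python3 look.py w18 49;  python3 - <<'E'
from h import *
import pickle
for n in('w18',):
    s,p,d=pickle.load(open(f'pics/{n}.pkl','rb'))
    P=cloud(s,d,200,20,345,200);Z=P[:,2].reshape(180,145);print(Z[::10,::10].round(0).astype(int))
    for lab,(x0,y0,x1,y1) in dict(Lprong=(222,95,240,135),Rprong=(305,95,322,135),bar=(245,141,305,146),handle=(262,160,283,190)).items():
        P=cloud(s,d,x0,y0,x1,y1);print(lab,np.percentile(P[:,2],[10,50,90]).round(1), intool(s,np.median(P[:,:2],0)))
E
```

```text
[ 531.2 -137.5   63.9] [179.9  -0.9  -1.3] [-0.4 -0.   1. ] [ 0.01 -0.17 -0.02]
225 []
210 []
[[ 21  18  16  18  27  34  52  54  52  50  18  17  18  18  31]
 [ 21  18  17  18  16  51  60  59  60  54  37  18  18  17  26]
 [ 23  17  18  17  51  53  59  61  59  54  50  18  17  19  26]
 [ 24  18  19  18  36  53  55  60  56  54  40  18  18  18  21]
 [ 28  18  18  17  37  50  53  53  53  51  38  18  18  18  21]
 [ 30  18  17  49  48  37  42  45  45  37  18  49  18  18  17]
 [ 36  19  19  50  47  17  35  37  35 192  40  51  49  17  17]
 [ 41  18  49  50  47  18  36  34  35  36  43  48  49  18  17]
 [ 44  18  48  50  50  18  34  35  35  34  44  49  49  21  19]
 [ 30  18  18  51  49  21  35  33  35  34  43  49  48  20  18]
 [ 16  18  49  51  49  21  34  34  34  34  33  52  50  21  19]
 [  0  18  18  48  48  49  49  49  48  49  48  47  22  21  18]
 [ -1  18  19  18  50  50  50  50  50  50  50  21  20  21  18]
 [ -1  18  17  19  20  49  51  51  50  49  49  21  20  20  18]
 [ -1  17  20  18  21  22  51  51  51  48  21  21  21  22  18]
 [  0  19  22  19  21  21  50  50  50  47  21  22  21  20  21]
 [  0  -1  18  17  20  21  50  51  51  15  -1   0  -1   1  -1]
 [  1  -1  16  -2   0   0  51  51  51   0   0   0  -1  -1   1]]
Lprong [47.9 49.8 50.8] [[76.5 18.5]]
Rprong [47.  49.4 50.5] [[ 76.4 -17.8]]
bar [49.7 50.4 51.2] [[63.8 -0.8]]
handle [50.1 50.9 51.8] [[49.9  0.3]]
```

The wrench is off the nut. I'll lift and look at the nut from above.

Request:
servo_tool(motion=[[[0,0,1],[0,0,5],255],[[0,0,2],[0,0,10],255],[[0,0,3.5],[0,0,15],255],[[0,0,4],[0,0,20],255],[[0,0,4],[0,0,20],255],[[0,0,4],[0,0,20],255]])

```text
clock: 21.92
tcp_pos: [524.5, -140.9, 102.9]
tool_rot: [179.6, -0.2, 18.2]
wrist_force: [2.8, -5.1, -2.7]
width: 13.4
gripper_force: 31.5
```

```bash
python3 look.py w19 51;  python3 - <<'E'
from h import *
import pickle
s,p,d=pickle.load(open('pics/w19.pkl','rb'))
for lab,(x0,y0,x1,y1) in dict(Lprong=(222,95,240,135),Rprong=(305,95,322,135),bar=(245,141,305,146),handle=(262,160,283,190)).items():
        P=cloud(s,d,x0,y0,x1,y1);print(lab,np.percentile(P[:,2],[10,50,90]).round(1), intool(s,np.median(P[:,:2],0)))
m=robot.camera_model('wrist')
# bright corners in a wider window above the prongs
g=cv2.resize(p[0:95,180:370].min(2),None,fx=4,fy=4,interpolation=cv2.INTER_CUBIC)
for th in(225,205):
    _,l,st,c=cv2.connectedComponentsWithStats((g>th).astype(np.uint8))
    for i in range(1,len(st)):
        q=plane('wrist',c[i]/4-.4+[180,0],51,s)[0]-[639.6,-139.5]
        if st[i,4]>8 and 10<np.hypot(*q)<15:print(th,st[i,4],np.hypot(*q).round(1),(np.degrees(np.arctan2(q[1],q[0]))).round(1))
E
```

```text
[ 524.5 -140.9  102.9] [179.6  -0.2  18.2] [ 2.8 -5.1 -2.7] [-1.26 -0.37 -0.55]
225 []
210 [([91.9, 16.6], 44, np.float64(54.3), np.float64(7.5)), ([89.9, 17.2], 25, np.float64(55.5), np.float64(9.2)), ([88.3, 17.8], 35, np.float64(56.6), np.float64(10.5)), ([86.3, 18.4], 47, np.float64(58.0), np.float64(12.1)), ([84.6, 18.9], 30, np.float64(59.2), np.float64(13.4)), ([82.8, 19.5], 21, np.float64(60.5), np.float64(14.7)), ([80.1, 18.9], 35, np.float64(61.2), np.float64(17.3)), ([78.9, 20.0], 54, np.float64(62.8), np.float64(17.7))]
Lprong [-1.3 -0.4  0.4] [[74.1 29.2]]
Rprong [33.6 34.5 35.4] [[ 74.9 -24.2]]
bar [17.7 72.  73.5] [[61.7 -0.9]]
handle [-0.9  0.7 78. ] [[39.5  0.4]]
205 26 12.5 25.9
205 19 12.6 -32.3
205 45 12.5 -92.7
205 27 12.6 -152.6
```

```bash
python3 - <<'E'
from h import *
import pickle
s,p,d=pickle.load(open('pics/w19.pkl','rb'))
s2=robot.get_state();print(s2['tcp_pos'].round(1),s2['tool_rot'].round(1),s2['wrist_force'].round(1),s2['torque'].round(2))
np.set_printoptions(linewidth=200)
P=cloud(s,d,180,0,380,240);Z=P[:,2].reshape(240,200);print(Z[::8,::8].round(0).astype(int))
E
```

```text
[ 524.3 -140.8  102.6] [ 1.796e+02 -1.000e-01  1.820e+01] [ 3.  -5.8 -2.4] [-1.34 -0.39 -0.46]
[[  2   3   2  12  -1   0   0  -2  -1  -1   0  72  72  23  20  24  27  31  34  37  41  45  49  51  54]
 [  3   3   3   8   0   0  -1   0   0  -1  71  72  71  19  16  19  17  17  17  23  27  31  35  38  42]
 [  2   4   3   7   0  -1  -1   0  -1  -1  71  71  58  18  20  17  18  25  35  32  34  18  18  23  27]
 [  2   3   4   6  -1  -1   0   0   0  -1  71  71  34  19  17  17  17  27  35  33  35  34  26  18  17]
 [  2   2   3   6   0   0  -1  -2   0  -1  72  71  21  18  19  17  18  19  39  50  35  35  26  20  17]
 [  4   3   3   3  -1  -1  -2   0   0   1  72  70  22  18  18  17  18  36  53  55  54  52  18  17  19]
 [  2   2   2  -1   0  -1   0   1   0  72  71  70  17  18  18  17  38  51  55  59  58  60  51  17  17]
 [  2   2  -1  -1  -1   0  -1   0  -1  71  72  52  18  17  18  18  38  52  55  59  59  59  51  18  18]
 [  3   0  -1 230   0   0   0   0  -1  72  73  28  18  17  17  18  37  50  54  54  54  54  52  18  17]
 [  0   0   0  -1  -1  -1   0   0   0  71  72  17  17  18  18  17  18  40  48 
[... 1385 characters left out ...]
  -1   0   1   0   2  -1   0  78  80  80  -1   1  -1  -2  -1  -1  -1   0   1  -1]
 [ 13  13  12  10  -1  -1  -1  -1  -1   0  -1  -1  80  79  80  -1   0  -1  -1  -1   1  -1   0  -1   1]
 [ 12  13  11   9   0   0   0   0   0   0   0   1  81  81  82   0   0   0   0   0  -1  -1  -1  -1   1]
 [ 12  13  13   8  -1   0  -2  -1   0   0  -1  -1  83  83  83   0  -2   0   0   0   0   0   1   0   0]
 [ -1  12  13   1   0   0  -1   0   1  -1   0  80  84  84  82   0  -1  -1   0  -1   0  -1   1   1   0]
 [  0   0   0   0   0   0  -1  -1   0  -1   0  83  84  84  84  -1   0   1   9  16  16  13  -1   0   0]
 [  0   1   0   1   1  -1   0   0   1  -1  -1  84  86  87  84  -1   0  16  18  17  17  17  16   0  -1]]
```

The left prong tip is touching the front of the cheek, and the wrench has pitched head-down in the grip. I'll back away, then set it down on clear desk where it first lay and regrasp it square.

Request:
servo_tool(motion=[[[-0.5,0,0],[0,0,-5],255],[[-1.5,0,0.5],[0,0,-10],255],[[-3,0,2],[0,0,-10],255],[[-5,0,4],[0,0,-10],255],[[-5,0,5],[0,0,-10],255],[[-5,3,5],[0,0,-10],255],[[-5,3,5],[0,0,-10],255],[[-5,3,5],[0,0,-10],255]])

```text
clock: 22.63
tcp_pos: [472.5, -105.3, 151.8]
tool_rot: [-179.9, 0.1, 8.7]
wrist_force: [0.6, 0.4, -1.3]
width: 12.5
gripper_force: 29.5
```

```bash
cat > wr.py <<'E'
from h import *
import pickle,sys
s=robot.get_state();p,d=robot.camera('wrist');pickle.dump((s,p,d),open(f'pics/{sys.argv[1]}.pkl','wb'))
print(s['tcp_pos'].round(1),s['tool_rot'].round(1),s['wrist_force'].round(1),s['torque'].round(2),s['width'])
P=cloud(s,d,190,40,360,235);z0=s['tcp_pos'][2]
Q=P[(P[:,2]>z0-60)&(P[:,2]<z0+10)];t=np.c_[intool(s,Q[:,:2]),Q[:,2]-z0]
for a in range(35,110,5):
    k=t[(t[:,0]>=a)&(t[:,0]<a+5)&(abs(t[:,1])<35)]
    if len(k)>5:print(a,len(k),'left',np.percentile(k[:,1],[2,98]).round(1),'z-tcp',np.median(k[:,2]).round(1),'L/R z',np.median(k[k[:,1]>8][:,2]).round(1) if (k[:,1]>8).any() else '',np.median(k[k[:,1]<-8][:,2]).round(1) if (k[:,1]<-8).any() else '')
E
python3 wr.py w20
```

```text
[ 472.5 -105.3  151.8] [-1.799e+02  1.000e-01  8.700e+00] [ 0.6  0.4 -1.3] [-0.03  0.18  0.02] 12.471894136225812
35 302 left [-7.1  5.7] z-tcp -19.1 L/R z  
40 296 left [-7.   5.2] z-tcp -20.3 L/R z  
45 315 left [-8.   5.7] z-tcp -21.4 L/R z  -23.7
50 381 left [-9.4  6.6] z-tcp -22.4 L/R z  -23.8
55 443 left [-14.5  10. ] z-tcp -23.4 L/R z -27.0 -25.1
60 713 left [-16.8  13.2] z-tcp -24.5 L/R z -25.1 -24.2
65 729 left [-22.6  18.1] z-tcp -25.9 L/R z -27.3 -25.8
70 449 left [-24.5  20. ] z-tcp -26.9 L/R z -27.6 -26.0
75 469 left [-24.4  20.6] z-tcp -28.0 L/R z -28.4 -27.2
80 441 left [-24.6  20.5] z-tcp -28.8 L/R z -29.4 -28.1
85 422 left [-24.5  19.7] z-tcp -30.0 L/R z -30.6 -29.4
90 317 left [-22.1  17.7] z-tcp -31.2 L/R z -31.7 -30.4
95 115 left [-21.3  16.4] z-tcp -32.2 L/R z -32.7 -31.7
```

Request:
servo_tool(motion=[[[1,3.5,0],[0,0,-4],255],[[3,7,0],[0,0,-8.7],255],[[5,11,0],[0,0,-8.7],255],[[5.7,14.5,0],[0,0,-8.7],255],[[5.7,14.5,0],[0,0,-8.7],255],[[5.7,14.5,-4],[0,0,-8.7],255],[[5.7,14.5,-8],[0,0,-8.7],255],[[5.7,14.5,-10],[0,0,-8.7],255],[[5.7,14.5,-10.5],[0,0,-8.7],255],[[5.7,14.5,-10.5],[0,0,-8.7],255]])

```text
clock: 23.52
tcp_pos: [529.1, 36.6, 45.6]
tool_rot: [180.0, 0.2, -0.3]
wrist_force: [0.9, 0.2, -1.3]
width: 12.6
gripper_force: 29.6
```

Request:
servo_tool(motion=[[[0,0,-0.3],[0,0,0],255],[[0,0,-0.6],[0,0,0],255],[[0,0,-0.9],[0,0,0],255],[[0,0,-1.2],[0,0,0],255],[[0,0,-1.5],[0,0,0],255],[[0,0,-1.5],[0,0,0],255]])

```text
clock: 24.02
tcp_pos: [530.6, 37.5, 32.0]
tool_rot: [180.0, -0.0, -0.2]
wrist_force: [0.2, -1.1, 1.1]
width: 12.7
gripper_force: 30.0
```

Request:
servo_tool(motion=[[[0,0,-0.3],[0,0,0],255],[[0,0,-0.6],[0,0,0],255],[[0,0,-0.8],[0,0,0],255],[[0,0,-1.0],[0,0,0],255],[[0,0,-1.0],[0,0,0],255]])

```text
clock: 24.43
tcp_pos: [530.1, 37.8, 23.1]
tool_rot: [-180.0, -0.0, -0.2]
wrist_force: [-3.0, -0.6, 15.7]
width: 12.3
gripper_force: 30.0
```

Request:
servo_tool(motion=[[[0,0,0],[0,0,0],100],[[0,0,0],[0,0,0],100],[[0,0,0],[0,0,0],100],[[0,0,0],[0,0,0],100],[[0,0,0],[0,0,0],100]])

```text
clock: 24.85
tcp_pos: [530.3, 38.2, 21.6]
tool_rot: [-180.0, 0.0, -0.1]
wrist_force: [0.2, 0.2, 0.1]
width: 43.5
gripper_force: 0.0
```

```bash
python3 wr.py w21
```

```text
[530.3  38.2  21.6] [-1.8e+02  0.0e+00 -1.0e-01] [0.2 0.2 0.1] [0.03 0.16 0.  ] 43.51211673158053
35 1466 left [-33.4  33.4] z-tcp -21.8 L/R z -22.0 -22.1
40 1503 left [-33.5  33.5] z-tcp -21.8 L/R z -22.0 -22.0
45 1495 left [-33.5  33.6] z-tcp -21.8 L/R z -22.0 -22.0
50 1573 left [-33.4  33.5] z-tcp -21.7 L/R z -22.1 -22.0
55 1522 left [-33.7  33.5] z-tcp -21.6 L/R z -22.1 -21.9
60 1604 left [-33.5  33.5] z-tcp -20.8 L/R z -21.8 -21.6
65 1746 left [-33.4  33.4] z-tcp -12.4 L/R z -21.6 -21.1
70 1679 left [-33.4  33.6] z-tcp -21.6 L/R z -21.4 -21.4
75 1688 left [-33.4  33.3] z-tcp -21.6 L/R z -21.2 -21.3
80 1695 left [-33.4  33.6] z-tcp -21.7 L/R z -21.4 -21.3
85 1714 left [-33.6  33.4] z-tcp -21.6 L/R z -21.1 -20.5
90 1675 left [-33.5  33.5] z-tcp -21.3 L/R z -21.5 -19.2
95 1608 left [-33.4  33.6] z-tcp -21.4 L/R z -21.8 -19.5
100 1640 left [-33.5  33.5] z-tcp -21.3 L/R z -22.1 -19.4
105 1658 left [-33.4  33.6] z-tcp -20.2 L/R z -22.1 -19.3
```

```bash
sed -i 's/(P\[:,2\]>z0-60)/(P[:,2]>max(z0-60,7))/' wr.py; python3 wr.py w21
```

```text
[530.3  38.1  21.7] [-180.     0.    -0.2] [-0.1 -0.   0.7] [ 0.02  0.09 -0.01] 47.708029848723584
35 314 left [-6.7  5.7] z-tcp -9.8 L/R z  
40 323 left [-6.7  5.7] z-tcp -9.9 L/R z  
45 343 left [-7.1  5.6] z-tcp -9.9 L/R z  -12.5
50 426 left [-8.7  7.1] z-tcp -9.9 L/R z  -11.7
55 443 left [-9.2  6.8] z-tcp -10.0 L/R z  -11.5
60 784 left [-15.8  13.5] z-tcp -10.1 L/R z -10.2 -10.2
65 963 left [-19.3  14.7] z-tcp -10.3 L/R z -10.5 -10.5
70 528 left [-23.3  21. ] z-tcp -10.3 L/R z -10.4 -10.3
75 556 left [-23.4  21. ] z-tcp -10.2 L/R z -10.2 -10.1
80 544 left [-23.6  20.9] z-tcp -10.1 L/R z -10.2 -10.1
85 569 left [-23.7  20.9] z-tcp -10.3 L/R z -10.4 -10.2
90 458 left [-22.7  19.9] z-tcp -10.4 L/R z -10.4 -10.5
95 291 left [-20.9  17.8] z-tcp -10.8 L/R z -10.6 -11.0
```

Request:
servo_tool(motion=[[[0,-0.05,0.05],[0,0,-1],255],[[0,-0.05,0.05],[0,0,-1],255],[[0,-0.05,0.05],[0,0,-1],255],[[0,-0.05,0.05],[0,0,-1],255],[[0,-0.05,0.05],[0,0,-1],255],[[0,-0.05,0.05],[0,0,-1],255],[[0,-0.05,0.05],[0,0,-1],255],[[0,-0.05,0.05],[0,0,-1],255]])

```text
clock: 25.62
tcp_pos: [530.3, 37.5, 22.5]
tool_rot: [180.0, -0.0, -1.2]
wrist_force: [0.0, 0.1, 0.0]
width: 12.6
gripper_force: 30.0
```

Request:
servo_tool(motion=[[[0,0,3],[0,0,0],255],[[0,0,6],[0,0,0],255],[[0,0,10],[0,0,0],255],[[0,0,10],[0,0,0],255],[[0,0,10],[0,0,0],255],[[0,0,10],[0,0,0],255]])

```text
clock: 26.12
tcp_pos: [529.8, 37.8, 122.0]
tool_rot: [-180.0, 0.0, -1.1]
wrist_force: [-0.9, -0.4, -2.2]
width: 12.6
gripper_force: 30.0
```

```bash
python3 wr.py w22; python3 - <<'E'
from h import *
import pickle
for n in('w4','w22'):
    s,p,d=pickle.load(open(f'pics/{n}.pkl','rb'));P=cloud(s,d,190,40,360,235);z0=s['tcp_pos'][2]
    Q=P[(P[:,2]>z0-16)&(P[:,2]<z0-5)];t=intool(s,Q[:,:2])
    L=t[abs(t[:,1]-17)<4][:,0];R_=t[abs(t[:,1]+17)<4][:,0];C=t[abs(t[:,1])<3][:,0];print(n,np.percentile(L,98),np.percentile(R_,98),np.percentile(C,99.5))
E
```

```text
[529.8  37.8 122. ] [-180.     0.    -1.1] [-0.9 -0.4 -2.2] [-0.    0.19 -0.01] 12.619221309511982
35 306 left [-5.9  6.7] z-tcp -10.8 L/R z  
40 314 left [-5.8  6.6] z-tcp -10.9 L/R z  
45 331 left [-5.8  6.6] z-tcp -11.0 L/R z  
50 422 left [-7.5  8.2] z-tcp -11.1 L/R z -13.1 
55 429 left [-7.9  8.2] z-tcp -11.0 L/R z -13.7 
60 801 left [-14.6  14.9] z-tcp -11.2 L/R z -11.4 -11.5
65 955 left [-15.9  16.6] z-tcp -11.6 L/R z -11.8 -11.8
70 546 left [-21.8  22.7] z-tcp -11.6 L/R z -11.6 -11.6
75 553 left [-21.8  22.4] z-tcp -11.4 L/R z -11.4 -11.4
80 568 left [-22.1  22.7] z-tcp -11.5 L/R z -11.5 -11.5
85 568 left [-22.   22.5] z-tcp -11.5 L/R z -11.5 -11.5
90 446 left [-21.   21.6] z-tcp -11.8 L/R z -11.9 -11.7
95 302 left [-19.   19.4] z-tcp -12.1 L/R z -12.1 -12.1
w4 93.7 93.7 65.3
w22 98.1 98.30799999999999 69.8
```

Request:
servo_tool(motion=[[[0,-4,0],[0,0,5],255],[[0,-8,0],[0,0,10],255],[[1,-12,0],[0,0,15],255],[[2,-16,0],[0,0,21],255],[[3.48,-19,0],[0,0,28.2],255],[[3.48,-21.62,0],[0,0,28.2],255],[[3.48,-21.62,-1.5],[0,0,28.2],255],[[3.48,-21.62,-3],[0,0,28.2],255],[[3.48,-21.62,-3],[0,0,28.2],255],[[3.48,-21.62,-3],[0,0,28.2],255]])

```text
clock: 27.0
tcp_pos: [563.6, -178.1, 90.5]
tool_rot: [-179.8, 0.2, 27.0]
wrist_force: [-0.2, 0.4, -0.4]
width: 12.4
gripper_force: 30.0
```

```bash
python3 look.py w23 51; python3 wr.py w23b | sed -n '8,11p'; python3 - <<'E'
from h import *
s=robot.get_state();print('nut in tool',intool(s,[639.6,-139.5]))
E
```

```text
[ 563.6 -178.1   90.5] [-179.8    0.2   27. ] [-0.2  0.4 -0.4] [-0.08  0.14  0.03]
225 [([97.9, -0.3], 36, np.float64(12.6), np.float64(26.5))]
210 [([97.9, -0.2], 77, np.float64(12.6), np.float64(26.7)), ([79.2, 10.9], 25, np.float64(12.6), np.float64(25.6))]
65 1384 left [-33.8  16.7] z-tcp -12.4 L/R z -12.2 -19.1
70 1131 left [-34.5  22.2] z-tcp -21.0 L/R z -12.2 -14.1
75 1107 left [-34.6  22.5] z-tcp -19.3 L/R z -12.0 -12.2
80 1131 left [-21.3  22.3] z-tcp -19.9 L/R z -12.0 -12.1
nut in tool [[84.1  0.7]]
```

Request:
servo_tool(motion=[[[0,0,-0.4],[0,0,0],255],[[0,0,-0.8],[0,0,0],255],[[0,0,-1.2],[0,0,0],255],[[0,0,-1.5],[0,0,0],255],[[0,0,-1.8],[0,0,0],255],[[0,0,-2.1],[0,0,0],255],[[0,0,-2.1],[0,0,0],255]])

```text
clock: 27.68
tcp_pos: [564.7, -178.6, 70.8]
tool_rot: [-180.0, 0.0, 27.0]
wrist_force: [0.6, 0.6, -1.1]
width: 12.4
gripper_force: 30.0
```

Request:
servo_tool(motion=[[[0,0,-0.3],[0,0,0],255],[[0,0,-0.6],[0,0,0],255],[[0,0,-0.9],[0,0,0],255],[[0,0,-0.9],[0,0,0],255]])

```text
clock: 28.02
tcp_pos: [564.7, -178.6, 61.8]
tool_rot: [-180.0, 0.0, 27.0]
wrist_force: [0.5, -0.5, -0.9]
width: 12.4
gripper_force: 30.0
```

```bash
python3 -c "
from arc import *
arc(-5,9)"
```

```text
rel [-74.9 -39.1] 84.5 yaw 27.0
[np.float64(-0.31), np.float64(0.67), 0] -5
[np.float64(-0.57), np.float64(1.36), 0] -10
[np.float64(-0.76), np.float64(2.07), 0] -15
[np.float64(-0.89), np.float64(2.8), 0] -20
[np.float64(-0.95), np.float64(3.53), 0] -25
[np.float64(-0.95), np.float64(4.27), 0] -30
[np.float64(-0.89), np.float64(5.0), 0] -35
[np.float64(-0.76), np.float64(5.73), 0] -40
[np.float64(-0.57), np.float64(6.44), 0] -45
```

Request:
servo_tool(motion=[[[-0.31,0.67,0],[0,0,-5],255],[[-0.57,1.36,0],[0,0,-10],255],[[-0.76,2.07,0],[0,0,-15],255],[[-0.89,2.8,0],[0,0,-20],255],[[-0.95,3.53,0],[0,0,-25],255],[[-0.95,4.27,0],[0,0,-30],255],[[-0.89,5.0,0],[0,0,-35],255],[[-0.76,5.73,0],[0,0,-40],255],[[-0.76,5.73,0],[0,0,-40],255],[[-0.76,5.73,0],[0,0,-40],255]])

```text
clock: 28.85
tcp_pos: [557.4, -121.2, 62.3]
tool_rot: [180.0, 0.0, -12.8]
wrist_force: [0.1, 1.0, -2.4]
width: 12.4
gripper_force: 30.0
```

```bash
python3 look.py w24 48
```

```text
[ 557.4 -121.2   62.3] [180.    0.  -12.8] [ 0.1  1.  -2.4] [0.22 0.18 0.05]
225 [([75.2, 9.6], 16, np.float64(13.0), np.float64(1.6))]
210 [([96.6, 4.1], 44, np.float64(12.9), np.float64(4.2)), ([75.3, 9.5], 81, np.float64(12.8), np.float64(1.8))]
```

Request:
servo_tool(motion=[[[0.09,0.36,0],[0,0,-2.5],255],[[0.15,0.57,0],[0,0,-4],255],[[0.15,0.57,0],[0,0,-4],255],[[0.15,0.57,0],[0,0,-4],255]])

```text
clock: 29.23
tcp_pos: [558.8, -116.0, 62.4]
tool_rot: [180.0, 0.0, -16.9]
wrist_force: [-0.2, -0.3, -2.0]
width: 12.6
gripper_force: 30.0
```

```bash
python3 look.py w25 48
```

```text
[ 558.8 -116.    62.4] [180.    0.  -16.9] [-0.2 -0.3 -2. ] [0.12 0.36 0.12]
225 []
210 [([96.7, 4.4], 30, np.float64(13.0), np.float64(58.4)), ([87.9, 12.9], 21, np.float64(12.5), np.float64(55.8)), ([82.0, -11.2], 30, np.float64(12.4), np.float64(2.9))]
```

Request:
servo_tool(motion=[[[0.08,0.28,0],[0,0,-2],255],[[0.08,0.28,0],[0,0,-2],255],[[0.08,0.28,0],[0,0,-2],255]])

```text
clock: 29.53
tcp_pos: [559.8, -113.2, 62.4]
tool_rot: [180.0, -0.0, -18.9]
wrist_force: [0.3, 0.8, -2.4]
width: 12.6
gripper_force: 30.0
```

```bash
python3 look.py w26 48
```

```text
[ 559.8 -113.2   62.4] [180.   -0.  -18.9] [ 0.3  0.8 -2.4] [0.11 0.33 0.17]
225 []
210 [([87.1, 13.9], 31, np.float64(13.2), np.float64(57.8)), ([81.4, -11.6], 39, np.float64(12.9), np.float64(59.3))]
```

Request:
servo_tool(motion=[[[0.08,0.28,0],[0,0,-2],255],[[0.08,0.28,0],[0,0,-2],255],[[0.08,0.28,0],[0,0,-2],255]])

```text
clock: 29.83
tcp_pos: [560.8, -110.6, 62.5]
tool_rot: [180.0, -0.0, -20.9]
wrist_force: [0.1, 0.1, -2.2]
width: 12.6
gripper_force: 30.0
```

```bash
python3 look.py w27 48; python3 - <<'E'
from h import *
import pickle
# strap top height behind the nut, fixture frame yaw 8
y=np.radians(8);A=np.array([[np.cos(y),np.sin(y)],[-np.sin(y),np.cos(y)]])
for n in('w3','w9','w12','w13','w14','w15','w18','w24','w26','w27'):
    s,p,d=pickle.load(open(f'pics/{n}.pkl','rb'));P=cloud(s,d,190,0,360,200);q=(P[:,:2]-[639.6,-139.5])@A.T
    o=[]
    for lo,hi in((19,24),(-50,-20)):
        k=P[(q[:,0]>lo)&(q[:,0]<hi)&(abs(q[:,1])<8)&(P[:,2]>28)&(P[:,2]<41)][:,2];o+= [len(k),k.mean().round(2) if len(k) else 0]
    print(n,o)
E
```

```text
[ 560.8 -110.6   62.5] [180.   -0.  -20.9] [ 0.1  0.1 -2.2] [0.01 0.19 0.16]
225 [([72.2, -2.8], 28, np.float64(12.4), np.float64(57.6))]
210 [([96.3, 5.1], 23, np.float64(13.0), np.float64(57.0)), ([94.0, -7.0], 59, np.float64(12.9), np.float64(0.1)), ([86.2, 13.8], 27, np.float64(13.0), np.float64(59.0)), ([82.5, -11.2], 17, np.float64(12.3), np.float64(2.4)), ([72.1, -3.0], 80, np.float64(12.5), np.float64(58.1))]
w3 [180, np.float64(37.17), 1091, np.float64(37.32)]
w9 [236, np.float64(34.78), 818, np.float64(34.82)]
w12 [358, np.float64(34.05), 862, np.float64(34.14)]
w13 [346, np.float64(33.87), 1306, np.float64(33.97)]
w14 [298, np.float64(33.8), 1401, np.float64(33.94)]
w15 [297, np.float64(33.86), 1375, np.float64(33.94)]
w18 [314, np.float64(34.36), 1350, np.float64(34.47)]
w24 [349, np.float64(33.96), 1167, np.float64(34.04)]
w26 [319, np.float64(33.84), 1338, np.float64(34.0)]
w27 [303, np.float64(33.85), 1391, np.float64(33.96)]
```

The strap height is a precise check: 33.96 mm now, against 33.94 mm at the earlier stop and 34.47 mm when the nut had backed off. The nut is tight. I'll ease the wrench back a little and check that the nut stays.

Request:
servo_tool(motion=[[[-0.11,-0.35,0],[0,0,2.5],255],[[-0.22,-0.7,0],[0,0,5],255],[[-0.22,-0.7,0],[0,0,5],255]])

```text
clock: 30.13
tcp_pos: [558.6, -117.7, 62.6]
tool_rot: [-180.0, -0.0, -15.9]
wrist_force: [0.9, 1.1, -2.1]
width: 12.6
gripper_force: 30.0
```

```bash
cat > st.py <<'E'
from h import *
import pickle,sys
y=np.radians(8);A=np.array([[np.cos(y),np.sin(y)],[-np.sin(y),np.cos(y)]])
for n in sys.argv[1:]:
    s,p,d=pickle.load(open(f'pics/{n}.pkl','rb'));P=cloud(s,d,190,0,360,200);q=(P[:,:2]-[639.6,-139.5])@A.T
    for lo,hi in((19,24),(-50,-20)):
        k=P[(q[:,0]>lo)&(q[:,0]<hi)&(abs(q[:,1])<8)&(P[:,2]>28)&(P[:,2]<41)][:,2];print(n,len(k),k.mean().round(2) if len(k) else 0)
E
python3 look.py w28 48; python3 st.py w28
```

```text
[ 558.6 -117.7   62.6] [-180.    -0.   -15.9] [ 0.9  1.1 -2.1] [0.27 0.08 0.21]
225 []
210 [([96.3, 4.6], 39, np.float64(12.8), np.float64(59.2)), ([93.0, -8.0], 40, np.float64(13.0), np.float64(58.8)), ([87.2, 13.6], 42, np.float64(12.8), np.float64(59.2)), ([80.6, -10.9], 37, np.float64(12.6), np.float64(58.8)), ([71.7, -1.8], 57, np.float64(12.5), np.float64(57.9))]
w28 335 33.82
w28 1245 33.93
```

Request:
servo_tool(motion=[[[-0.1,-0.43,0],[0,0,3],255],[[-0.18,-0.86,0],[0,0,6],255],[[-0.23,-1.3,0],[0,0,9],255],[[-0.27,-1.73,0],[0,0,12],255],[[-0.27,-1.73,0],[0,0,12],255]])

```text
clock: 30.6
tcp_pos: [555.7, -135.4, 62.7]
tool_rot: [180.0, -0.0, -4.0]
wrist_force: [-0.3, 0.4, -1.2]
width: 12.6
gripper_force: 30.0
```

```bash
python3 look.py w29 48; python3 st.py w29
```

```text
[ 555.7 -135.4   62.7] [180.  -0.  -4.] [-0.3  0.4 -1.2] [0.23 0.29 0.08]
225 [([91.0, -8.9], 44, np.float64(12.8), np.float64(59.1))]
210 [([97.1, 2.6], 68, np.float64(13.1), np.float64(59.4)), ([91.1, -8.9], 116, np.float64(12.8), np.float64(59.4))]
w29 344 33.86
w29 604 33.98
```

Request:
servo_tool(motion=[[[0,0,0.7],[0,0,0],255],[[0,0,1.4],[0,0,0],255],[[0,0,2.2],[0,0,0],255],[[0,0,3],[0,0,0],255],[[0,0,3.5],[0,0,0],255]])

```text
clock: 31.07
tcp_pos: [556.3, -134.6, 99.0]
tool_rot: [180.0, -0.1, -4.0]
wrist_force: [-0.7, 0.2, -1.0]
width: 12.5
gripper_force: 30.0
```

```bash
python3 look.py w30 50; python3 st.py w30; python3 wr.py w30b
```

```text
[ 556.3 -134.6   99. ] [ 1.8e+02 -1.0e-01 -4.0e+00] [-0.7  0.2 -1. ] [-0.05  0.17  0.  ]
225 []
210 []
w30 231 33.8
w30 242 34.02
[ 556.6 -134.7   99.5] [180.   -0.2  -4. ] [-0.2  0.  -0.5] [-0.01  0.21 -0.  ] 12.354271791404802
35 309 left [-5.9  6.6] z-tcp -10.6 L/R z  
40 322 left [-5.9  6.6] z-tcp -10.8 L/R z  
45 324 left [-5.8  6.5] z-tcp -10.8 L/R z  
50 465 left [-7.5 34. ] z-tcp -11.0 L/R z -28.9 -15.1
55 606 left [-7.5 34.6] z-tcp -11.2 L/R z -34.6 -15.0
60 939 left [-14.6  34.3] z-tcp -11.2 L/R z -12.5 -11.2
65 1062 left [-15.7  34.8] z-tcp -11.5 L/R z -12.2 -11.4
70 728 left [-21.9  22.6] z-tcp -11.8 L/R z -11.3 -11.5
75 982 left [-21.6  22.1] z-tcp -13.2 L/R z -11.6 -11.5
80 1002 left [-21.7  22.2] z-tcp -12.9 L/R z -11.5 -11.5
85 1038 left [-34.8  22.2] z-tcp -13.3 L/R z -11.6 -11.9
90 842 left [-34.5  20.9] z-tcp -15.4 L/R z -11.6 -12.8
95 498 left [-34.3  19.1] z-tcp -12.9 L/R z -11.8 -27.1
100 183 left [-34.6 -31.4] z-tcp -33.7 L/R z  -33.7
105 198 left [-34.6 -30.4] z-tcp -32.2 L/R z  -32.2
```

The wrench is free and level and the nut is still tight. Now I'll lay it on the desk.

Request:
servo_tool(motion=[[[0,0,2],[0,0,0],255],[[0,4,2],[0,0,0],255],[[-1,8,2],[0,0,0],255],[[-2,12,2],[0,0,0],255],[[-2.6,16,2],[0,0,2],255],[[-2.6,17.3,1],[0,0,3],255],[[-2.6,17.3,-2],[0,0,3],255],[[-2.6,17.3,-5],[0,0,3],255],[[-2.6,17.3,-6.5],[0,0,3],255],[[-2.6,17.3,-6.5],[0,0,3],255]])

```text
clock: 32.0
tcp_pos: [527.8, 38.4, 29.5]
tool_rot: [180.0, 0.3, -1.0]
wrist_force: [-0.2, 0.5, 0.4]
width: 12.3
gripper_force: 30.0
```

Request:
servo_tool(motion=[[[0,0,-0.4],[0,0,0],255],[[0,0,-0.8],[0,0,0],255],[[0,0,-1.0],[0,0,0],255],[[0,0,-1.1],[0,0,0],255],[[0,0,-1.1],[0,0,0],255],[[0,0,-1.1],[0,0,0],255]])

```text
clock: 32.5
tcp_pos: [530.3, 38.3, 22.4]
tool_rot: [180.0, -0.1, -1.0]
wrist_force: [-1.1, -1.2, 5.0]
width: 12.7
gripper_force: 30.0
```

Request:
servo_tool(motion=[[[0,0,0],[0,0,0],90],[[0,0,0],[0,0,0],90],[[0,0,0],[0,0,0],90],[[0,0,0],[0,0,0],90],[[0,0,0],[0,0,0],90],[[0,0,0],[0,0,0],90]])

```text
clock: 33.0
tcp_pos: [529.7, 38.5, 21.4]
tool_rot: [180.0, 0.0, -1.0]
wrist_force: [-1.2, 1.3, -0.3]
width: 50.2
gripper_force: 0.0
```

Request:
servo_tool(motion=[[[0,0,1],[0,0,0],90],[[0,0,3],[0,0,0],90],[[0,0,6],[0,0,0],90],[[0,0,10],[0,0,0],90],[[0,0,12],[0,0,0],90],[[0,0,12],[0,0,0],90],[[0,0,12],[0,0,0],90],[[0,0,12],[0,0,0],90]])

```text
clock: 33.67
tcp_pos: [529.1, 38.9, 141.1]
tool_rot: [-180.0, 0.1, -0.9]
wrist_force: [-0.2, -0.1, 0.1]
width: 57.3
gripper_force: 0.0
```

```bash
python3 - <<'E'
from h import *
s=robot.get_state();p,d=robot.camera('wrist');P=cloud(s,d,150,20,400,240);t=intool(s,P[:,:2])
print(s['tcp_pos'].round(1),s['width'])
for a in range(0,110,10):
    k=P[(t[:,0]>a)&(t[:,0]<a+10)&(abs(t[:,1])<24)&(P[:,2]>6),2]
    if len(k):print(a,len(k),np.percentile(k,[50,95]).round(1))
import pickle;pickle.dump((s,p,d),open('pics/w31.pkl','wb'))
# top view change check
p,_=robot.camera('top');p0=np.load('pics/top0.npz')['p'];df=(np.abs(p.astype(int)-p0).max(2)>60).astype(np.uint8)
_,_,st,_=cv2.connectedComponentsWithStats(df);print([r.tolist() for r in st[1:] if r[4]>12])
E
```

```text
[529.1  38.9 141.1] 57.30846041933181
0 186 [12.  13.2]
10 187 [11.9 13.2]
20 192 [11.8 12.9]
30 197 [11.8 13.1]
40 213 [11.8 13. ]
50 241 [11.6 13.1]
60 496 [11.6 12.9]
70 342 [11.3 12.8]
80 520 [ 12.3 267.9]
90 238 [11.1 12.7]
100 2 [8.6 8.7]
[[103, 231, 166, 81, 6907], [48, 346, 26, 15, 155]]
```

```bash
python3 -c "
from cell import robot
print(robot.finish_job())"
```

```text
the job is handed in; nothing more can be done
None
```

I handed the job in at about 34 s: the nut is tight at its stop by my measurements, the fitting wrench lies flat on the desk, and neither the other wrench nor the loose things were meant to be touched; the simulator gave no verdict. On the third stroke I pushed past the stop, which wedged the jaw and dragged the nut back about 28°, so I re-laid and regripped the wrench and retightened; the strap then read 33.96 mm, against 33.94 mm at the stop.

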